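# Clamp down the pressure pot lid evenly

## Robot

A 6-joint arm with a two-finger parallel gripper is mounted at the origin on the work surface. World frame = base frame: x ahead of the robot, y to its left, z up, the work surface at z = 0. Lengths are in m, angles in rad, forces in N, time in s.
With the tool pointing down it reaches from about 0.375 to 0.9 m from the base axis. Payload 3.1 kg.
Tool frame: the origin (TCP) lies between the finger pads; the fingertips stand 17 mm ahead of it and the grasp point (between the pads) lies 2 mm behind it (robot.nose_length is the distance from the TCP to the fingertips, in m); z points along the fingers, y is the line along which they close (so a half turn about z gives the same grasp; the last joint's range is limited). The gripper opens to 87 mm and grips with 3 to 60 N. Pads are 19 mm wide; open, the fingers measure 117 mm over their backs; the gripper's body (75 mm by 190 mm) begins 51 mm behind the grasp point.
Start: joints at [-1.437, 0.527, 1.433, -0, 1.181, -0.178], TCP at [0.192, -0.595, 0.24] pointing down, gripper open.
Joint ranges: [-3.08, 3.08], [-0.75, 2.2], [0.22, 2.44], [-1.43, 4.57], [0, 2.65], [-2.85, 2.85]. Speed limits (rad/s): [2.79, 2.79, 3.14, 3.14, 3.14, 3.14].

## Interface

Orientations are given as a unit quaternion [x, y, z, w].
In Python, from rig import robot, cams gives the robot as it stands.
- The arm moves only by the shell command python3 -m pendant 'ROWS' [FORCE]. ROWS is JSON, a list of rows, each an object with "jaw": the opening, from 0 (shut) to 1 (fully open); "linear": the shift along the tool's x, y, z in cm, a list of three; "twist": the turn about the tool's z in degrees. A call has 1 to 12 rows; each row shifts and turns the commanded pose from where the row before left it, along the tool's axes as they then stand; what a row does not reach is not made up. A row lasts 1/12 s, in which the tool goes at most 41.7 mm and 7.16 degrees, less where a joint would pass 70% of its speed; a pose out of reach is approached as far as the arm can. A call is refused whole if a number of a shift passes 4.17 or a number of a turn 7.16, either way. A call with a gripper value outside its range is refused whole. The fingers move at their own pace and stop on an object; FORCE is the grip in N (left out, the last holds). Time passes only in rows, so rows that do not move let the fingers close. It gives the time, the measured TCP pose, the force, the opening and the grip force at its end, in the units of the state.
- robot.get_obs(): the state, without advancing time (a new reading comes with each control period).
- cams.camera(name): name is "scene" or "top" or "wrist"; returns a dict with "color" (420x560x3 uint8, blue, green, red), "depth" (420x560 float32, m along the optical axis (not along the pixel's ray), 0 where there is no reading), "fov_y" (degrees; the focal length in pixels is half the picture's height over the tangent of half this angle, whatever the lens; pixels are square), "cx", "cy" (the principal point, pixels), "view" (4x4, takes a point from world to camera coordinates). Camera axes: x right, y down, z forward; pixel columns grow to the right and rows downward; lengths in m; the calibration is good to about 2 mm. A picture is of the moment at which its call begins.
- robot.hand_in(): hands the job in; it is judged then, once.
The state is a dict: "time": time; "q": joint angles; "joint_velocities": joint speeds; "joint_torque": joint torques, N m; "position": TCP position; "tool_rot": TCP orientation; "ft_force": force on the tool from outside, world axes, zero at the start; "moment": the same for the moment, N m; "grip_width": finger opening in m; "grip_force": force on a finger pad.
Only numpy, scipy, OpenCV 4.12 (cv2) and the standard library are available. Lean on these libraries where they do the work, as an engineer would, in place of code of your own. Each camera call takes 0.05 s, during which the arm holds its last target. There are 200 camera calls.

## Task

Close the pressure pot by its four clamp knobs: first go round crosswise (one knob, then the one opposite, then the other two), giving each only part of a turn clockwise so that the lid comes down level and never cocks. Then go round again and turn each knob, by feel, just until it is snug: the lid seated level, every clamp bearing firmly, none so tight that it crushes the seal. Leave the glass jar and the loose jar lid beside the pot where they are and let go of the pot at the end.

Things in the scene. Friction and masses are not known exactly. Their poses are not given: they have to be found in the camera images.
- pot: shallow aluminium pressure pot, fixed on the counter: 188 mm across, rim 100 mm high, origin at the centre of its underside, z up. Four steel brackets on its +x, +y, -x and -y sides (out to 133 mm from the axis) reach over the lid's edge; two black side handles at 45 and 225 degrees.
- lid: flat aluminium lid, 216 mm across, edge 10 mm thick, bar handle in the middle (top 149 mm above the counter). Origin: centre of its underside. It floats 104.5 mm up on the seal's soft lip (4 N per mm in all), cannot turn or shift, and lands on the hard seat after 1.9 to 4.5 mm (differs each time). A clamp run down alone cocks it: keep its tilt below 0.018 rad.
- clamp_1: clamp 1: fixed steel collar, 28 mm across, in the bracket on the pot's +x side, 100 mm from the pot's axis, across the lid from clamp 3. Origin in its middle on the upright screw axis, 154 mm above the counter. It carries its knob and, below, a sprung pad that bears on the lid's edge, 0.3 to 0.9 mm clear at the start. With the lid seated its load grows 120 to 270 N per rad of the knob.
- clamp_2: clamp 2: fixed steel collar, 28 mm across, in the bracket on the pot's +y side, 100 mm from the pot's axis, across the lid from clamp 4. Origin in its middle on the upright screw axis, 154 mm above the counter. It carries its knob and, below, a sprung pad that bears on the lid's edge, 0.3 to 0.9 mm clear at the start. With the lid seated its load grows 120 to 270 N per rad of the knob.
- clamp_3: clamp 3: fixed steel collar, 28 mm across, in the bracket on the pot's -x side, 100 mm from the pot's axis, across the lid from clamp 1. Origin in its middle on the upright screw axis, 154 mm above the counter. It carries its knob and, below, a sprung pad that bears on the lid's edge, 0.3 to 0.9 mm clear at the start. With the lid seated its load grows 120 to 270 N per rad of the knob.
- clamp_4: clamp 4: fixed steel collar, 28 mm across, in the bracket on the pot's -y side, 100 mm from the pot's axis, across the lid from clamp 2. Origin in its middle on the upright screw axis, 154 mm above the counter. It carries its knob and, below, a sprung pad that bears on the lid's edge, 0.3 to 0.9 mm clear at the start. With the lid seated its load grows 120 to 270 N per rad of the knob.
- knob_1 (a joint): turn of knob 1 (rad): 0 at the start, grows clockwise seen from above (tightening), to 2.0 at most; 8 mm of pad per rad; stays where left. Friction 0.46 N m either way (so a reading at rest may lie anywhere within it) plus 0.008 N m per N of pad load: 0.02 to 0.08 with the lid afloat, 0.3 when snug (36 N; 18 N at least); over 56 N crushes the seal. First round: about 0.3 rad; snug at 0.35 to 0.9.
- knob_1_grip (a point): grip point of knob 1, on its axis: a black bar 50 mm long (the point's own x), 16 mm thick (its y), 36 mm high, on a flat disc 42 mm across. The point lies 13 mm below the bar's top, 23 mm above the disc's top, 193 mm above the counter. Its axes turn with the knob; it does not rise or sink.
- knob_2 (a joint): turn of knob 2 (rad): 0 at the start, grows clockwise seen from above (tightening), to 2.0 at most; 8 mm of pad per rad; stays where left. Friction 0.46 N m either way (so a reading at rest may lie anywhere within it) plus 0.008 N m per N of pad load: 0.02 to 0.08 with the lid afloat, 0.3 when snug (36 N; 18 N at least); over 56 N crushes the seal. First round: about 0.3 rad; snug at 0.35 to 0.9.
- knob_2_grip (a point): grip point of knob 2, on its axis: a black bar 50 mm long (the point's own x), 16 mm thick (its y), 36 mm high, on a flat disc 42 mm across. The point lies 13 mm below the bar's top, 23 mm above the disc's top, 193 mm above the counter. Its axes turn with the knob; it does not rise or sink.
- knob_3 (a joint): turn of knob 3 (rad): 0 at the start, grows clockwise seen from above (tightening), to 2.0 at most; 8 mm of pad per rad; stays where left. Friction 0.46 N m either way (so a reading at rest may lie anywhere within it) plus 0.008 N m per N of pad load: 0.02 to 0.08 with the lid afloat, 0.3 when snug (36 N; 18 N at least); over 56 N crushes the seal. First round: about 0.3 rad; snug at 0.35 to 0.9.
- knob_3_grip (a point): grip point of knob 3, on its axis: a black bar 50 mm long (the point's own x), 16 mm thick (its y), 36 mm high, on a flat disc 42 mm across. The point lies 13 mm below the bar's top, 23 mm above the disc's top, 193 mm above the counter. Its axes turn with the knob; it does not rise or sink.
- knob_4 (a joint): turn of knob 4 (rad): 0 at the start, grows clockwise seen from above (tightening), to 2.0 at most; 8 mm of pad per rad; stays where left. Friction 0.46 N m either way (so a reading at rest may lie anywhere within it) plus 0.008 N m per N of pad load: 0.02 to 0.08 with the lid afloat, 0.3 when snug (36 N; 18 N at least); over 56 N crushes the seal. First round: about 0.3 rad; snug at 0.35 to 0.9.
- knob_4_grip (a point): grip point of knob 4, on its axis: a black bar 50 mm long (the point's own x), 16 mm thick (its y), 36 mm high, on a flat disc 42 mm across. The point lies 13 mm below the bar's top, 23 mm above the disc's top, 193 mm above the counter. Its axes turn with the knob; it does not rise or sink.
- spice_jar: bystander to leave alone: amber glass jar with steel cap, 48 mm across, 95 mm high, standing beside the pot; origin at the underside of its middle
- jar_lid: bystander to leave alone: loose round steel jar lid 72 mm across, 14 mm high, lying beside the pot; origin at the underside of its middle

How it is judged:
By the outcome, as a careful person would: the job done as asked, in the order asked, and still so for the second after the job is handed in, with the robot touching nothing.
It also fails if it takes over 72 s, if anything falls off the work surface, if the arm or the gripper's body presses on something with over 40 N, if the wrist force passes 120 N, or if a joint passes its speed limit or range.

## Working session

There is one attempt and no reset: what is moved stays moved. The work goes in short steps, Python scripts to look and compute and a shell command to move; the robot and the scene stay as the last step left them, time stands still between calls to the robot, and variables do not carry over. Pictures are saved under pics/ and viewed, at most 10 in all, crops included, and the job is handed in when it is done.

```bash
ls; mkdir -p pics; python3 - <<'E'
from rig import robot,cams
import cv2,numpy as np
o=robot.get_obs();print({k:np.round(v,3) for k,v in o.items()})
a=cams.camera("top");b=cams.camera("scene")
for n,c in(("top",a),("scene",b)):
    print(n,c["fov_y"],c["cx"],c["cy"],np.round(c["view"],3).tolist())
    cv2.imwrite(f"pics/{n}0.png",c["color"]); np.savez(f"{n}0.npz",**c)
E
```

```text
pics
{'time': np.float64(0.0), 'q': array([-1.437,  0.528,  1.434, -0.   ,  1.181, -0.178]), 'joint_velocities': array([ 0.001, -0.001, -0.   , -0.001,  0.001, -0.   ]), 'joint_torque': array([-1.0000e-03, -4.4005e+01, -1.7659e+01,  6.3000e-02,  5.8000e-02,
       -0.0000e+00]), 'position': array([ 0.192, -0.594,  0.239]), 'tool_rot': array([ 0.988,  0.156,  0.   , -0.001]), 'ft_force': array([ 0.201,  0.013, -0.593]), 'moment': array([-0.001, -0.035,  0.01 ]), 'grip_force': np.float64(0.0), 'grip_width': np.float64(0.087)}
top 51.81885220725021 280.19970788429214 202.78700939279494 [[0.027, -0.999, 0.036, 0.015], [-0.996, -0.03, -0.083, 0.631], [0.084, -0.034, -0.996, 0.962], [0.0, 0.0, 0.0, 1.0]]
scene 51.96647031377923 276.57521309878024 206.6975444082609 [[-0.476, 0.879, -0.01, 0.265], [0.562, 0.295, -0.773, -0.238], [-0.677, -0.374, -0.634, 1.501], [0.0, 0.0, 0.0, 1.0]]
```

View pics/top0.png

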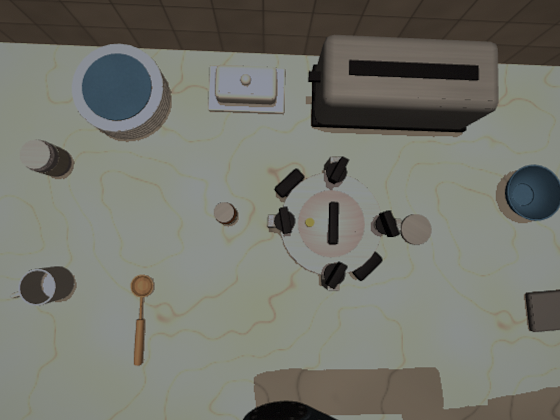

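View pics/scene0.png

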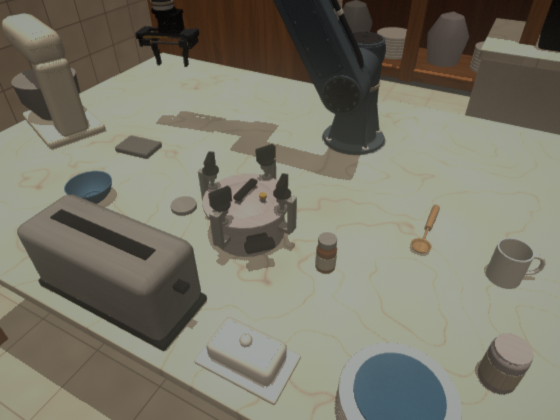

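The top view shows the four knobs near pixels (336,170), (285,220), (334,274) and (387,224) around the pot centre at about (335,222). The jar is at (225,212) and the jar lid at (416,229). The scene view confirms upright bars on the brackets. Next I'll locate the bars using depth.

```bash
cat > h.py <<'E'
import numpy as np,cv2
def cloud(c):
    h,w=c["depth"].shape; f=h/2/np.tan(np.radians(float(c["fov_y"]))/2)
    u,v=np.meshgrid(np.arange(w),np.arange(h)); d=c["depth"]
    P=np.stack([(u-c["cx"])/f*d,(v-c["cy"])/f*d,d],-1)
    V=c["view"]; return (P-V[:3,3])@V[:3,:3]
def bars(c,zlo=.196,zhi=.222,box=None):
    P=cloud(c); dark=c["color"].max(-1)<70
    m=(P[...,2]>zlo)&(P[...,2]<zhi)&(c["depth"]>0)&dark
    if box is not None: m&=(P[...,0]>box[0])&(P[...,0]<box[1])&(P[...,1]>box[2])&(P[...,1]<box[3])
    n,l,s,ce=cv2.connectedComponentsWithStats(m.astype(np.uint8))
    for i in range(1,n):
        if s[i,4]<40: continue
        q=P[l==i]; (cx,cy),(a,b),t=cv2.minAreaRect((q[:,:2]*1000).astype(np.float32))
        if a<b: a,b,t=b,a,t+90
        print(s[i,:].tolist(),"rect mm",round(cx),round(cy),round(a),round(b),"ang",round((t+90)%180-90,1),"z med",np.round(np.percentile(q[:,2],[5,50,95]),4))
E
python3 - <<'E'
from h import *
for n in("top","scene"):
    c=dict(np.load(n+"0.npz")); print(n); bars(c,box=(.25,.75,-.3,.3))
E
```

```text
top
[330, 157, 19, 25, 221] rect mm 683 -71 48 16 ang -27.3 z med [0.2012 0.2048 0.2071]
[279, 207, 13, 27, 224] rect mm 584 29 49 16 ang 11.5 z med [0.2025 0.2048 0.2074]
[382, 211, 18, 26, 231] rect mm 584 -171 50 17 ang 22.5 z med [0.1998 0.2048 0.2072]
[327, 262, 20, 27, 240] rect mm 484 -70 49 16 ang -30.2 z med [0.1999 0.205  0.2073]
scene
[256, 145, 19, 11, 122] rect mm 486 -67 48 15 ang -32.0 z med [0.1973 0.2055 0.2092]
[204, 152, 10, 15, 94] rect mm 586 -167 45 13 ang 21.8 z med [0.1971 0.2069 0.2096]
[276, 174, 12, 16, 115] rect mm 585 32 47 14 ang 9.3 z med [0.1969 0.207  0.2095]
[209, 187, 22, 14, 164] rect mm 685 -68 48 16 ang -30.3 z med [0.1976 0.206  0.209 ]
```

```bash
cat >> h.py <<'E'
def go(o,x,y,z,ang):
    q=o["tool_rot"]; a=np.degrees(2*np.arctan2(q[1],q[0])); r=np.radians(a)
    d=np.array([x,y])-o["position"][:2]
    t=(a-ang+90)%180-90
    print("t",round(float(o["time"]),2),"pos",np.round(o["position"],4),"ang",round(a,2),"-> tool cm",np.round([100*(d@[np.cos(r),np.sin(r)]),100*(d@[np.sin(r),-np.cos(r)]),100*(o["position"][2]-z)],2),"twist",round(t,2),"mz",np.round(o["moment"][2],3),"F",np.round(o["ft_force"],1))
E
python3 - <<'E'
from h import *
c=dict(np.load("top0.npz"));P=cloud(c)
t=P[40:130,310:500].reshape(-1,3); print("toaster z",np.percentile(t[:,2],[50,98]),"x min of high",t[t[:,2]>.1][:,0].min())
E
python3 -m pendant '[{"jaw":1,"linear":[3.49,-1.92,-0.1],"twist":0},{"jaw":1,"linear":[3.49,-1.92,-0.1],"twist":0},{"jaw":1,"linear":[3.49,-1.92,-0.1],"twist":0},{"jaw":1,"linear":[3.49,-1.92,-0.1],"twist":0},{"jaw":1,"linear":[3.49,-1.92,-0.1],"twist":0},{"jaw":1,"linear":[3.49,-1.92,-0.1],"twist":0},{"jaw":1,"linear":[3.49,-1.92,-0.1],"twist":0},{"jaw":1,"linear":[3.49,-1.92,-0.1],"twist":0},{"jaw":1,"linear":[3.49,-1.92,-0.1],"twist":0},{"jaw":1,"linear":[3.49,-1.92,-0.1],"twist":0}]' 60
```

```text
toaster z [0.18249282 0.18881964] x min of high 0.5473178020256355
time: 0.93
position: [0.4662, -0.3027, 0.2493]
tool_rot: [0.988, 0.156, -0.0, -0.0]
ft_force: [-0.1, 0.1, -0.7]
grip_width: 0.0869
grip_force: 0.0
```

```bash
python3 - <<'E'
from h import *
c=dict(np.load("top0.npz"));P=cloud(c).reshape(-1,3)
t=P[(P[:,2]>.1)&(P[:,0]>.71)&(P[:,1]<.0)&(P[:,1]>-.2)];print(t[:,0].min(),np.percentile(t[:,0],[1,5]))
E
python3 -m pendant '[{"jaw":0.6,"linear":[3.49,-1.92,0],"twist":0},{"jaw":0.6,"linear":[3.49,-1.92,0],"twist":0},{"jaw":0.6,"linear":[3.49,-1.92,0],"twist":0},{"jaw":0.6,"linear":[3.49,-1.92,0],"twist":0},{"jaw":0.6,"linear":[3.49,-1.92,0],"twist":0},{"jaw":0.6,"linear":[3.49,-1.92,0],"twist":0},{"jaw":0.6,"linear":[0,0,0],"twist":-7.1},{"jaw":0.6,"linear":[0,0,0],"twist":-7.1},{"jaw":0.6,"linear":[0,0,0],"twist":-7.1},{"jaw":0.6,"linear":[0,0,0],"twist":-7.1},{"jaw":0.6,"linear":[0,0,0],"twist":-7.1},{"jaw":0.6,"linear":[0,0,0],"twist":-7.1}]'
python3 -m pendant '[{"jaw":0.6,"linear":[0,0,0],"twist":-7.1},{"jaw":0.6,"linear":[0,0,0],"twist":-7.1},{"jaw":0.6,"linear":[0,0,0],"twist":-7.1},{"jaw":0.6,"linear":[0,0,0],"twist":-7.1},{"jaw":0.6,"linear":[0,0,0],"twist":-7.1},{"jaw":0.6,"linear":[0,0,0],"twist":-7.1},{"jaw":0.6,"linear":[0,0,0],"twist":-7.1},{"jaw":0.6,"linear":[0,0,0],"twist":-7.1},{"jaw":0.6,"linear":[0,0,0],"twist":-7.1},{"jaw":0.6,"linear":[0,0,0],"twist":-7.1},{"jaw":0.6,"linear":[0,0,0],"twist":-7.1},{"jaw":0.6,"linear":[0,0,0],"twist":-7.1}]'
python3 - <<'E'
from h import *; from rig import robot,cams
go(robot.get_obs(),.6835,-.0705,.193,-28.5)
c=cams.camera("wrist");np.savez("w0.npz",**c);cv2.imwrite("pics/w0.png",c["color"]);bars(c,box=(.4,.8,-.3,.3))
E
```

```text
0.7101728377935925 [0.81530924 0.81610905]
time: 1.93
position: [0.6288, -0.1302, 0.2489]
tool_rot: [0.862, 0.507, -0.0, -0.001]
ft_force: [0.8, 0.3, -0.8]
grip_width: 0.0521
grip_force: 0.0
time: 2.93
position: [0.6287, -0.1304, 0.2489]
tool_rot: [0.292, 0.956, 0.0, -0.001]
ft_force: [-0.9, -0.5, -0.0]
grip_width: 0.0525
grip_force: 0.0
t 2.93 pos [ 0.6287 -0.1304  0.2489] ang 146.07 -> tool cm [-1.2   8.02  5.59] twist -5.43 mz 0.032 F [-0.9 -0.5 -0. ]
[468, 0, 70, 44, 1898] rect mm 590 28 28 17 ang 12.1 z med [0.1975 0.2051 0.2066]
[123, 184, 91, 70, 2784] rect mm 583 -172 48 17 ang 22.8 z med [0.1988 0.2056 0.2068]
[392, 220, 33, 31, 908] rect mm 668 -66 17 15 ang -27.0 z med [0.1977 0.2052 0.2064]
```

View pics/w0.png

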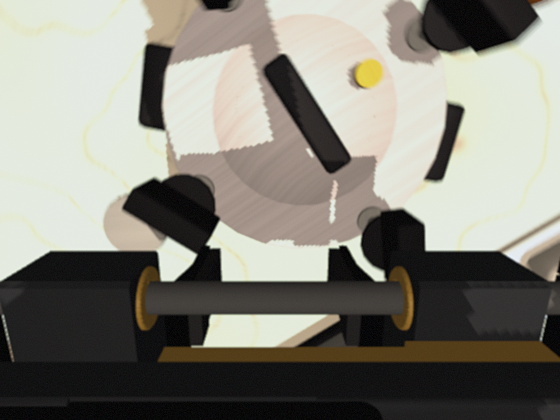

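The wrist view shows the fingers at the bottom, knob C at (170,213) and the nearest knob half hidden at (395,240). The positions agree with the first fix, so I'm moving over knob A (+x side) and lowering.

```bash

python3 -m pendant '[{"jaw":0.6,"linear":[-0.4,2.67,0],"twist":-3},{"jaw":0.6,"linear":[-0.3,2.7,0],"twist":-3},{"jaw":0.6,"linear":[0,2.7,0],"twist":0},{"jaw":0.6,"linear":[0,0,0],"twist":0},{"jaw":0.6,"linear":[0,0,0],"twist":0}]'
python3 - <<'E'
from h import *; from rig import robot,cams
go(robot.get_obs(),.6835,-.0705,.193,-28)
E
```

```text
time: 3.4
position: [0.6769, -0.064, 0.2488]
tool_rot: [0.244, 0.97, -0.0, -0.001]
ft_force: [-0.6, 0.0, -0.0]
grip_width: 0.0519
grip_force: 0.0
t 3.4 pos [ 0.6769 -0.064   0.2488] ang 151.75 -> tool cm [-0.89 -0.26  5.58] twist -0.25 mz -0.003 F [-0.6  0.  -0. ]
```

```bash

python3 -m pendant '[{"jaw":0.6,"linear":[-0.89,-0.26,1],"twist":0},{"jaw":0.6,"linear":[0,0,2.2],"twist":0},{"jaw":0.6,"linear":[0,0,2.4],"twist":0},{"jaw":0.6,"linear":[0,0,0],"twist":0},{"jaw":0.6,"linear":[0,0,0],"twist":0}]'
python3 - <<'E'
from h import *; from rig import robot,cams
go(robot.get_obs(),.6835,-.0705,.193,-28)
c=cams.camera("top");np.savez("t1.npz",**c);cv2.imwrite("pics/t1.png",cv2.resize(c["color"][120:320,230:430],None,fx=3,fy=3))
E
python3 -m pendant '[{"jaw":0.0,"linear":[0,0,0],"twist":0},{"jaw":0,"linear":[0,0,0],"twist":0},{"jaw":0.0,"linear":[0,0,0],"twist":0},{"jaw":0.0,"linear":[0,0,0],"twist":0},{"jaw":0.0,"linear":[0,0,0],"twist":0},{"jaw":0.0,"linear":[0,0,0],"twist":0}]' 60
python3 - <<'E'
from h import *; from rig import robot,cams
go(robot.get_obs(),.6835,-.0705,.193,-28)
E
```

```text
time: 3.82
position: [0.682, -0.0731, 0.1914]
tool_rot: [0.245, 0.969, -0.0, -0.002]
ft_force: [0.5, 0.0, -0.0]
grip_width: 0.0523
grip_force: 0.0
t 3.82 pos [ 0.682  -0.0731  0.1914] ang 151.59 -> tool cm [-0.01  0.3  -0.16] twist -0.41 mz 0.015 F [ 0.5  0.  -0. ]
time: 4.37
position: [0.6836, -0.0718, 0.194]
tool_rot: [0.244, 0.97, 0.0, 0.0]
ft_force: [-0.3, 0.5, 0.6]
grip_width: 0.0199
grip_force: 0.0
t 4.37 pos [ 0.6836 -0.0718  0.194 ] ang 151.73 -> tool cm [0.07 0.11 0.1 ] twist -0.27 mz -0.011 F [-0.3  0.5  0.6]
```

```bash

python3 -m pendant '[{"jaw":0.0,"linear":[0,0,0],"twist":0},{"jaw":0,"linear":[0,0,0],"twist":0},{"jaw":0,"linear":[0,0,0],"twist":0}]' 60
python3 - <<'E'
from h import *; from rig import robot,cams
go(robot.get_obs(),.6835,-.0705,.193,-28)
E
for i in 1; do :; done
python3 -m pendant '[{"jaw":0.0,"linear":[0,0,0],"twist":3},{"jaw":0,"linear":[0,0,0],"twist":3}]' 60
python3 - <<'E'
from h import *; from rig import robot,cams
go(robot.get_obs(),.6835,-.0705,.193,-28)
E
python3 -m pendant '[{"jaw":0.0,"linear":[0,0,0],"twist":3}]' 60
python3 - <<'E'
from h import *; from rig import robot,cams
go(robot.get_obs(),.6835,-.0705,.193,-28)
E
```

```text
time: 4.62
position: [0.6836, -0.0717, 0.1938]
tool_rot: [0.244, 0.97, 0.0, 0.0]
ft_force: [-0.8, 0.5, 1.5]
grip_width: 0.0158
grip_force: 60.0
t 4.62 pos [ 0.6836 -0.0717  0.1938] ang 151.77 -> tool cm [0.07 0.1  0.08] twist -0.23 mz 0.295 F [-0.8  0.5  1.5]
time: 4.78
position: [0.6835, -0.0718, 0.1938]
tool_rot: [0.295, 0.955, -0.0, 0.0]
ft_force: [-0.9, -0.2, 1.2]
grip_width: 0.0152
grip_force: 60.0
t 4.78 pos [ 0.6835 -0.0718  0.1938] ang 145.65 -> tool cm [0.08 0.1  0.08] twist -6.35 mz 0.41 F [-0.9 -0.2  1.2]
time: 4.87
position: [0.6836, -0.0718, 0.1939]
tool_rot: [0.32, 0.947, -0.0, 0.0]
ft_force: [-1.2, 0.2, 1.2]
grip_width: 0.0157
grip_force: 60.0
t 4.87 pos [ 0.6836 -0.0718  0.1939] ang 142.65 -> tool cm [0.08 0.1  0.09] twist -9.35 mz 0.415 F [-1.2  0.2  1.2]
```

```bash

cat > s.py <<'E'
from h import *; from rig import robot
import sys
go(robot.get_obs(),*map(float,sys.argv[1:]))
E
python3 -m pendant '[{"jaw":0.0,"linear":[0,0,0],"twist":3},{"jaw":0,"linear":[0,0,0],"twist":3}]' 60 >/dev/null
python3 s.py .6835 -.0715 .193 -28
python3 -m pendant '[{"jaw":0.0,"linear":[0,0,0],"twist":2}]' 60 >/dev/null
python3 s.py .6835 -.0715 .193 -28
python3 -m pendant '[{"jaw":0.5,"linear":[0,0,0],"twist":0},{"jaw":0.5,"linear":[0,0,0],"twist":0},{"jaw":0.5,"linear":[0,0,-2],"twist":0},{"jaw":0.5,"linear":[0,0,-3.3],"twist":0}]' 60
python3 s.py .4845 -.071 .193 -31
```

```text
t 5.03 pos [ 0.6835 -0.0718  0.1938] ang 136.65 -> tool cm [0.02 0.02 0.08] twist -15.35 mz 0.467 F [-0.7  0.9  2.3]
t 5.12 pos [ 0.6835 -0.0719  0.1939] ang 134.67 -> tool cm [0.03 0.03 0.09] twist -17.33 mz 0.441 F [-0.6  0.6  2. ]
time: 5.45
position: [0.6806, -0.0713, 0.2421]
tool_rot: [0.385, 0.923, -0.001, -0.005]
ft_force: [-0.1, -0.5, -0.2]
grip_width: 0.0348
grip_force: 0.0
t 5.45 pos [ 0.6806 -0.0713  0.2421] ang 134.73 -> tool cm [ 13.82 -13.91   4.91] twist -14.27 mz 0.091 F [-0.1 -0.5 -0.2]
```

```bash

python3 -m pendant '[{"jaw":0.6,"linear":[2.76,-2.78,0],"twist":0},{"jaw":0.6,"linear":[2.76,-2.78,0],"twist":0},{"jaw":0.6,"linear":[2.76,-2.78,0],"twist":0},{"jaw":0.6,"linear":[2.76,-2.78,0],"twist":0},{"jaw":0.6,"linear":[2.76,-2.78,0],"twist":0},{"jaw":0.6,"linear":[0,0,0],"twist":-7.1},{"jaw":0.6,"linear":[0,0,0],"twist":-7.1},{"jaw":0.6,"linear":[0,0,0],"twist":0},{"jaw":0.6,"linear":[0,0,0],"twist":0}]' 60
python3 s.py .484 -.0715 .193 -31
```

```text
time: 6.2
position: [0.4879, -0.0719, 0.2468]
tool_rot: [0.269, 0.963, 0.0, 0.0]
ft_force: [0.4, 0.4, -0.6]
grip_width: 0.0524
grip_force: 0.0
t 6.2 pos [ 0.4879 -0.0719  0.2468] ang 148.74 -> tool cm [ 0.35 -0.17  5.38] twist -0.26 mz -0.019 F [ 0.4  0.4 -0.6]
```

```bash

python3 -m pendant '[{"jaw":0.5,"linear":[0.35,-0.17,1],"twist":0},{"jaw":0.5,"linear":[0,0,2.1],"twist":0},{"jaw":0.5,"linear":[0,0,2.2],"twist":0},{"jaw":0.4,"linear":[0,0,0],"twist":0},{"jaw":0,"linear":[0,0,0],"twist":0},{"jaw":0,"linear":[0,0,0],"twist":0},{"jaw":0,"linear":[0,0,0],"twist":0},{"jaw":0,"linear":[0,0,0],"twist":0},{"jaw":0,"linear":[0,0,0],"twist":0},{"jaw":0,"linear":[0,0,0],"twist":0},{"jaw":0,"linear":[0,0,0],"twist":0},{"jaw":0,"linear":[0,0,0],"twist":0}]' 60
python3 s.py .484 -.0715 .193 -31
```

```text
time: 7.2
position: [0.4845, -0.0716, 0.1946]
tool_rot: [0.268, 0.964, -0.0, 0.001]
ft_force: [0.2, -0.2, 6.3]
grip_width: 0.0155
grip_force: 60.0
t 7.2 pos [ 0.4845 -0.0716  0.1946] ang 148.97 -> tool cm [ 0.05 -0.01  0.16] twist -0.03 mz 0.347 F [ 0.2 -0.2  6.3]
```

```bash

python3 -m pendant '[{"jaw":0.0,"linear":[0,0,0],"twist":3},{"jaw":0,"linear":[0,0,0],"twist":3},{"jaw":0,"linear":[0,0,0],"twist":3}]' 60 >/dev/null
python3 s.py .484 -.0715 .193 -31
python3 -m pendant '[{"jaw":0.0,"linear":[0,0,0],"twist":3},{"jaw":0,"linear":[0,0,0],"twist":3}]' 60 >/dev/null
python3 s.py .484 -.0715 .193 -31
python3 -m pendant '[{"jaw":0.0,"linear":[0,0,0],"twist":2.3}]' 60 >/dev/null
python3 s.py .484 -.0715 .193 -31
python3 -m pendant '[{"jaw":0.5,"linear":[0,0,0],"twist":0},{"jaw":0.5,"linear":[0,0,0],"twist":0},{"jaw":0.5,"linear":[0,0,-2],"twist":0},{"jaw":0.5,"linear":[0,0,-3.3],"twist":0}]' 60
python3 s.py .584 .029 .193 11
```

```text
t 7.45 pos [ 0.4844 -0.0718  0.1946] ang 139.86 -> tool cm [0.05 0.   0.16] twist -9.14 mz 0.481 F [-0.7 -0.4  6.3]
t 7.62 pos [ 0.4843 -0.072   0.1946] ang 133.87 -> tool cm [0.05 0.01 0.16] twist -15.13 mz 0.499 F [-1.6 -0.5  6.1]
t 7.7 pos [ 0.4842 -0.072   0.1946] ang 131.58 -> tool cm [0.05 0.02 0.16] twist -17.42 mz 0.443 F [-0.4 -0.8  5.8]
time: 8.03
position: [0.4809, -0.0702, 0.244]
tool_rot: [0.41, 0.912, -0.0, -0.005]
ft_force: [0.7, -1.3, 0.6]
grip_width: 0.0348
grip_force: 0.0
t 8.03 pos [ 0.4809 -0.0702  0.244 ] ang 131.59 -> tool cm [ 0.58 14.29  5.1 ] twist -59.41 mz 0.029 F [ 0.7 -1.3  0.6]
```

```bash

python3 -m pendant '[{"jaw":0.6,"linear":[0.15,3.57,-0.1],"twist":0},{"jaw":0.6,"linear":[0.15,3.57,0],"twist":0},{"jaw":0.6,"linear":[0.15,3.57,0],"twist":0},{"jaw":0.6,"linear":[0.15,3.57,0],"twist":0},{"jaw":0.6,"linear":[0,0,0],"twist":-7.1},{"jaw":0.6,"linear":[0,0,0],"twist":-7.1},{"jaw":0.6,"linear":[0,0,0],"twist":-7.1},{"jaw":0.6,"linear":[0,0,0],"twist":-7.1},{"jaw":0.6,"linear":[0,0,0],"twist":-7.1},{"jaw":0.6,"linear":[0,0,0],"twist":-7.1},{"jaw":0.6,"linear":[0,0,0],"twist":-7.1},{"jaw":0.6,"linear":[0,0,0],"twist":-7.1}]' 60 >/dev/null
python3 -m pendant '[{"jaw":0.6,"linear":[0,0,0],"twist":-2.6},{"jaw":0.6,"linear":[0,0,0],"twist":0},{"jaw":0.6,"linear":[0,0,0],"twist":0}]'
python3 - <<'E'
from h import *; from rig import robot,cams
go(robot.get_obs(),.584,.0285,.193,11)
c=cams.camera("wrist");bars(c,box=(.4,.8,-.3,.3)); c=cams.camera("top");bars(c,box=(.4,.8,-.3,.3))
E
```

```text
time: 9.28
position: [0.5861, 0.0281, 0.2471]
tool_rot: [-0.095, 0.995, 0.0, -0.001]
ft_force: [0.3, 0.1, -0.2]
grip_width: 0.0524
grip_force: 0.0
t 9.28 pos [0.5861 0.0281 0.2471] ang 190.93 -> tool cm [0.2  0.08 5.41] twist -0.07 mz 0.047 F [ 0.3  0.1 -0.2]
[62, 0, 104, 56, 3146] rect mm 484 -72 49 16 ang -47.2 z med [0.198  0.2056 0.207 ]
[262, 196, 29, 85, 2333] rect mm 582 27 48 16 ang 10.9 z med [0.2037 0.2055 0.2067]
[329, 158, 22, 18, 169] rect mm 685 -72 44 16 ang -46.2 z med [0.2027 0.2052 0.2072]
[383, 211, 17, 26, 231] rect mm 584 -171 48 17 ang 21.8 z med [0.2001 0.2049 0.2069]
```

```bash

python3 -m pendant '[{"jaw":0.5,"linear":[0.25,0.08,1],"twist":0},{"jaw":0.5,"linear":[0,0,2.1],"twist":0},{"jaw":0.5,"linear":[0,0,2.3],"twist":0},{"jaw":0.4,"linear":[0,0,0],"twist":0},{"jaw":0,"linear":[0,0,0],"twist":0},{"jaw":0,"linear":[0,0,0],"twist":0},{"jaw":0,"linear":[0,0,0],"twist":0},{"jaw":0,"linear":[0,0,0],"twist":0},{"jaw":0,"linear":[0,0,0],"twist":0},{"jaw":0,"linear":[0,0,0],"twist":0},{"jaw":0,"linear":[0,0,0],"twist":0},{"jaw":0,"linear":[0,0,0],"twist":0}]' 60
python3 s.py .584 .0285 .193 11
python3 -m pendant '[{"jaw":0.0,"linear":[0,0,0],"twist":3},{"jaw":0,"linear":[0,0,0],"twist":3},{"jaw":0,"linear":[0,0,0],"twist":3}]' 60 >/dev/null
python3 s.py .584 .0285 .193 11
python3 -m pendant '[{"jaw":0.0,"linear":[0,0,0],"twist":3},{"jaw":0,"linear":[0,0,0],"twist":3}]' 60 >/dev/null
python3 s.py .584 .0285 .193 11
```

```text
time: 10.38
position: [0.5846, 0.0291, 0.1949]
tool_rot: [-0.096, 0.995, 0.0, 0.001]
ft_force: [-0.1, 3.8, 5.9]
grip_width: 0.0159
grip_force: 60.0
t 10.38 pos [0.5846 0.0291 0.1949] ang 191.04 -> tool cm [ 0.07 -0.04  0.19] twist 0.04 mz 0.184 F [-0.1  3.8  5.9]
t 10.63 pos [0.5846 0.0289 0.1949] ang 181.96 -> tool cm [ 0.06 -0.04  0.19] twist -9.04 mz 0.374 F [-1.2  4.   5.4]
t 10.8 pos [0.5846 0.0288 0.1949] ang 175.96 -> tool cm [ 0.06 -0.03  0.19] twist -15.04 mz 0.416 F [0.5 2.3 5.7]
```

```bash

python3 -m pendant '[{"jaw":0.0,"linear":[0,0,0],"twist":2.2}]' 60 >/dev/null
python3 s.py .584 .0285 .193 11
python3 -m pendant '[{"jaw":0.5,"linear":[0,0,0],"twist":0},{"jaw":0.5,"linear":[0,0,0],"twist":0},{"jaw":0.5,"linear":[0,0,-2],"twist":0},{"jaw":0.5,"linear":[0,0,-3.4],"twist":0},{"jaw":0.6,"linear":[0,0,0],"twist":-7},{"jaw":0.6,"linear":[0,0,0],"twist":-7},{"jaw":0.6,"linear":[0,0,0],"twist":-7},{"jaw":0.6,"linear":[0,0,0],"twist":-7},{"jaw":0.6,"linear":[0,0,0],"twist":0}]' 60
python3 s.py .584 -.1715 .193 22
```

```text
t 10.88 pos [0.5847 0.0287 0.1949] ang 173.77 -> tool cm [ 0.06 -0.03  0.19] twist -17.23 mz 0.444 F [-0.5  2.1  6. ]
time: 11.63
position: [0.5836, 0.0278, 0.2473]
tool_rot: [-0.19, 0.982, -0.0, -0.0]
ft_force: [0.1, -0.3, -0.6]
grip_width: 0.0518
grip_force: 0.0
t 11.63 pos [0.5836 0.0278 0.2473] ang 201.94 -> tool cm [  7.41 -18.5    5.43] twist -0.06 mz -0.007 F [ 0.1 -0.3 -0.6]
```

```bash

python3 -m pendant '[{"jaw":0.6,"linear":[1.48,-3.7,0],"twist":0},{"jaw":0.6,"linear":[1.48,-3.7,0],"twist":0},{"jaw":0.6,"linear":[1.48,-3.7,0],"twist":0},{"jaw":0.6,"linear":[1.48,-3.7,0],"twist":0},{"jaw":0.6,"linear":[1.48,-3.7,0],"twist":0},{"jaw":0.6,"linear":[0,0,0],"twist":0},{"jaw":0.6,"linear":[0,0,0],"twist":0}]' 60
python3 - <<'E'
from h import *; from rig import robot,cams
go(robot.get_obs(),.5845,-.1715,.193,22)
c=cams.camera("wrist");bars(c,box=(.4,.8,-.3,.3))
E
```

```text
time: 12.22
position: [0.5835, -0.1737, 0.247]
tool_rot: [-0.186, 0.983, 0.0, -0.0]
ft_force: [-0.2, 0.4, -0.8]
grip_width: 0.0523
grip_force: 0.0
t 12.22 pos [ 0.5835 -0.1737  0.247 ] ang 201.41 -> tool cm [-0.17  0.17  5.4 ] twist -0.59 mz 0.033 F [-0.2  0.4 -0.8]
[470, 117, 90, 59, 2919] rect mm 484 -75 47 16 ang -48.0 z med [0.1981 0.2056 0.2069]
[265, 201, 29, 80, 2193] rect mm 580 -174 45 16 ang 21.8 z med [0.2038 0.2057 0.2067]
```

```bash

python3 -m pendant '[{"jaw":0.5,"linear":[0,0.1,1],"twist":-0.4},{"jaw":0.5,"linear":[0,0,2.1],"twist":0},{"jaw":0.5,"linear":[0,0,2.3],"twist":0},{"jaw":0.4,"linear":[0,0,0],"twist":0},{"jaw":0,"linear":[0,0,0],"twist":0},{"jaw":0,"linear":[0,0,0],"twist":0},{"jaw":0,"linear":[0,0,0],"twist":0},{"jaw":0,"linear":[0,0,0],"twist":0},{"jaw":0,"linear":[0,0,0],"twist":0},{"jaw":0,"linear":[0,0,0],"twist":0},{"jaw":0,"linear":[0,0,0],"twist":0},{"jaw":0,"linear":[0,0,0],"twist":0}]' 60
python3 s.py .5845 -.1715 .193 22
python3 -m pendant '[{"jaw":0.0,"linear":[0,0,0],"twist":3},{"jaw":0,"linear":[0,0,0],"twist":3},{"jaw":0,"linear":[0,0,0],"twist":3}]' 60 >/dev/null
python3 s.py .5845 -.1715 .193 22
python3 -m pendant '[{"jaw":0.0,"linear":[0,0,0],"twist":3},{"jaw":0,"linear":[0,0,0],"twist":3}]' 60 >/dev/null
python3 s.py .5845 -.1715 .193 22
```

```text
time: 13.27
position: [0.5845, -0.1704, 0.1949]
tool_rot: [-0.193, 0.981, -0.001, 0.001]
ft_force: [1.2, -0.4, 6.6]
grip_width: 0.0159
grip_force: 60.0
t 13.27 pos [ 0.5845 -0.1704  0.1949] ang 202.2 -> tool cm [ 0.05 -0.1   0.19] twist 0.2 mz -0.066 F [ 1.2 -0.4  6.6]
t 13.52 pos [ 0.5846 -0.1706  0.1949] ang 193.19 -> tool cm [ 0.03 -0.08  0.19] twist -8.81 mz 0.364 F [0.7 0.5 6. ]
t 13.68 pos [ 0.5846 -0.1708  0.1949] ang 187.19 -> tool cm [ 0.02 -0.07  0.19] twist -14.81 mz 0.446 F [ 1.  -0.3  5.1]
```

```bash

python3 -m pendant '[{"jaw":0.0,"linear":[0,0,0],"twist":2.2}]' 60 >/dev/null
python3 s.py .584 -.1715 .193 22
python3 -m pendant '[{"jaw":0.5,"linear":[0,0,0],"twist":0},{"jaw":0.5,"linear":[0,0,0],"twist":0},{"jaw":0.5,"linear":[0,0,-2],"twist":0},{"jaw":0.5,"linear":[0,0,-3.4],"twist":0},{"jaw":0.6,"linear":[0,0,0],"twist":7.1},{"jaw":0.6,"linear":[0,0,0],"twist":7.1},{"jaw":0.6,"linear":[0,0,0],"twist":7.1},{"jaw":0.6,"linear":[0,0,0],"twist":7.1},{"jaw":0.6,"linear":[0,0,0],"twist":7.1},{"jaw":0.6,"linear":[0,0,0],"twist":7.1},{"jaw":0.6,"linear":[0,0,0],"twist":7.1},{"jaw":0.6,"linear":[0,0,0],"twist":0}]' 60
python3 s.py .6835 -.0717 .193 134.7
```

```text
t 13.77 pos [ 0.5846 -0.1709  0.1949] ang 185.0 -> tool cm [ 0.07 -0.05  0.19] twist -17.0 mz 0.439 F [ 0.5 -0.6  4.7]
time: 14.77
position: [0.5828, -0.1697, 0.2468]
tool_rot: [0.381, 0.925, 0.0, -0.001]
ft_force: [0.1, 0.3, 0.0]
grip_width: 0.0519
grip_force: 0.0
t 14.77 pos [ 0.5828 -0.1697  0.2468] ang 135.23 -> tool cm [-0.25 14.05  5.38] twist 0.53 mz -0.019 F [0.1 0.3 0. ]
```

```bash

python3 -m pendant '[{"jaw":0.6,"linear":[-0.06,3.51,0],"twist":0.5},{"jaw":0.6,"linear":[-0.06,3.51,0],"twist":0},{"jaw":0.6,"linear":[-0.06,3.51,0],"twist":0},{"jaw":0.6,"linear":[-0.06,3.51,0],"twist":0},{"jaw":0.6,"linear":[0,0,0],"twist":0},{"jaw":0.6,"linear":[0,0,0],"twist":0},{"jaw":0.6,"linear":[0,0,0],"twist":0}]' 60
python3 - <<'E'
from h import *; from rig import robot,cams
go(robot.get_obs(),.6835,-.0717,.193,134.7)
c=cams.camera("wrist");bars(c,box=(.4,.8,-.3,.3))
E
```

```text
time: 15.35
position: [0.6837, -0.0724, 0.2466]
tool_rot: [0.383, 0.924, -0.0, -0.001]
ft_force: [-0.6, -0.3, 0.8]
grip_width: 0.0522
grip_force: 0.0
t 15.35 pos [ 0.6837 -0.0724  0.2466] ang 134.97 -> tool cm [0.07 0.04 5.36] twist 0.27 mz 0.042 F [-0.6 -0.3  0.8]
[0, 0, 6, 20, 77] rect mm 503 -82 9 3 ang -59.8 z med [0.1961 0.1974 0.1994]
[283, 0, 32, 17, 302] rect mm 606 21 15 7 ang 43.9 z med [0.1967 0.204  0.2063]
[260, 199, 30, 82, 2292] rect mm 682 -71 46 16 ang -44.3 z med [0.2036 0.2055 0.2065]
[0, 205, 68, 59, 1906] rect mm 581 -172 42 17 ang 4.3 z med [0.1971 0.2052 0.2066]
```

```bash

python3 -m pendant '[{"jaw":0.5,"linear":[0.07,0.04,1],"twist":0},{"jaw":0.5,"linear":[0,0,2.1],"twist":0},{"jaw":0.5,"linear":[0,0,2.3],"twist":0},{"jaw":0.4,"linear":[0,0,0],"twist":0},{"jaw":0,"linear":[0,0,0],"twist":0},{"jaw":0,"linear":[0,0,0],"twist":0},{"jaw":0,"linear":[0,0,0],"twist":0},{"jaw":0,"linear":[0,0,0],"twist":0},{"jaw":0,"linear":[0,0,0],"twist":0},{"jaw":0,"linear":[0,0,0],"twist":0},{"jaw":0,"linear":[0,0,0],"twist":0},{"jaw":0,"linear":[0,0,0],"twist":0}]' 60
python3 s.py .6835 -.0717 .193 134.7
python3 -m pendant '[{"jaw":0,"linear":[0,0,0],"twist":2}]' >/dev/null; python3 s.py .6835 -.0717 .193 134.7
python3 -m pendant '[{"jaw":0,"linear":[0,0,0],"twist":2}]' >/dev/null; python3 s.py .6835 -.0717 .193 134.7
python3 -m pendant '[{"jaw":0,"linear":[0,0,0],"twist":2}]' >/dev/null; python3 s.py .6835 -.0717 .193 134.7
```

```text
time: 16.4
position: [0.6846, -0.0728, 0.1952]
tool_rot: [0.384, 0.923, -0.001, 0.001]
ft_force: [-3.7, -3.9, 6.2]
grip_width: 0.0158
grip_force: 60.0
t 16.4 pos [ 0.6846 -0.0728  0.1952] ang 134.88 -> tool cm [0.15 0.   0.22] twist 0.18 mz 0.336 F [-3.7 -3.9  6.2]
t 16.48 pos [ 0.6846 -0.0729  0.1952] ang 132.87 -> tool cm [0.16 0.   0.22] twist -1.83 mz 0.516 F [-3.  -3.3  6.8]
t 16.57 pos [ 0.6845 -0.0729  0.1952] ang 130.82 -> tool cm [0.16 0.   0.22] twist -3.88 mz 0.491 F [-3.2 -4.4  5.3]
t 16.65 pos [ 0.6845 -0.073   0.1952] ang 128.81 -> tool cm [0.16 0.01 0.22] twist -5.89 mz 0.493 F [-3.3 -4.   6. ]
```

```bash

python3 -m pendant '[{"jaw":0,"linear":[0,0,0],"twist":2}]' >/dev/null; python3 s.py .6835 -.0717 .193 134.7
python3 -m pendant '[{"jaw":0,"linear":[0,0,0],"twist":2}]' >/dev/null; python3 s.py .6835 -.0717 .193 134.7
python3 -m pendant '[{"jaw":0,"linear":[0,0,0],"twist":1.5}]' >/dev/null; python3 s.py .6835 -.0717 .193 134.7
```

```text
t 16.73 pos [ 0.6844 -0.073   0.1952] ang 126.82 -> tool cm [0.16 0.01 0.22] twist -7.88 mz 0.455 F [-2.7 -4.4  5.8]
t 16.82 pos [ 0.6843 -0.073   0.1952] ang 124.81 -> tool cm [0.16 0.01 0.22] twist -9.89 mz 0.438 F [-2.1 -4.4  7. ]
t 16.9 pos [ 0.6843 -0.0731  0.1952] ang 123.32 -> tool cm [0.16 0.01 0.22] twist -11.38 mz 0.49 F [-3.  -3.1  6.6]
```

```bash

python3 -m pendant '[{"jaw":0,"linear":[0,0,0],"twist":1.5}]' >/dev/null; python3 s.py .6835 -.0717 .193 134.7
python3 -m pendant '[{"jaw":0,"linear":[0,0,0],"twist":1.5}]' >/dev/null; python3 s.py .6835 -.0717 .193 134.7
python3 -m pendant '[{"jaw":0,"linear":[0,0,0],"twist":1.5}]' >/dev/null; python3 s.py .6835 -.0717 .193 134.7
```

```text
t 16.98 pos [ 0.6843 -0.0731  0.1952] ang 121.84 -> tool cm [0.16 0.01 0.22] twist -12.86 mz 0.446 F [-3.9 -4.5  6.2]
t 17.07 pos [ 0.6842 -0.0731  0.1952] ang 120.34 -> tool cm [0.16 0.01 0.22] twist -14.36 mz 0.54 F [-4.8 -4.2  5.6]
t 17.15 pos [ 0.6842 -0.0732  0.1952] ang 118.84 -> tool cm [0.16 0.01 0.22] twist -15.86 mz 0.525 F [-3.9 -4.3  5.5]
```

```bash

python3 -m pendant '[{"jaw":0,"linear":[0,0,0],"twist":1}]' >/dev/null; python3 s.py .6835 -.0717 .193 134.7
python3 -m pendant '[{"jaw":0,"linear":[0,0,0],"twist":1}]' >/dev/null; python3 s.py .6835 -.0717 .193 134.7
```

```text
t 17.23 pos [ 0.6841 -0.0732  0.1952] ang 117.85 -> tool cm [0.16 0.01 0.22] twist -16.85 mz 0.502 F [-4.4 -3.7  6.5]
t 17.32 pos [ 0.6841 -0.0732  0.1952] ang 116.86 -> tool cm [0.16 0.01 0.22] twist -17.84 mz 0.512 F [-3.7 -3.9  6.9]
```

```bash
cat > tilt.py <<'E'
from h import *; from rig import robot,cams
C=np.array([.584,-.0715])
def fit(c,m0=None):
    P=cloud(c); r=np.hypot(P[...,0]-C[0],P[...,1]-C[1])
    return P,(r<.105)&(P[...,2]>.098)&(P[...,2]<.122)&(c["depth"]>0)
for n in("top","scene"):
    a=dict(np.load(n+"0.npz")); c=cams.camera(n)
    P0,m0=fit(a); P1,m1=fit(c); m=m0&m1
    m=cv2.erode(m.astype(np.uint8),np.ones((3,3)))>0
    d=P1[m][:,2]-P0[m][:,2]; xy=P0[m][:,:2]-C
    ok=np.abs(d-np.median(d))<.004
    A=np.c_[xy[ok],np.ones(ok.sum())]; s,*_=np.linalg.lstsq(A,d[ok],rcond=None)
    res=d[ok]-A@s; se=res.std()*np.sqrt(np.diag(np.linalg.inv(A.T@A)))
    print(n,ok.sum(),"slope x,y rad",np.round(s[:2],4),"dz mm",round(s[2]*1000,2),"se",np.round(se,4),"std",round(res.std()*1000,2))
E
python3 tilt.py
```

```text
top 1170 slope x,y rad [-0.0054  0.0007] dz mm -2.56 se [0.0011 0.004  0.0003] std 1.84
scene 798 slope x,y rad [-0.0056 -0.0002] dz mm -2.24 se [0.0011 0.0013 0.0001] std 1.64
```

```bash

python3 -m pendant '[{"jaw":0,"linear":[0,0,0],"twist":1}]' >/dev/null; python3 s.py .6835 -.0717 .193 134.7
python3 -m pendant '[{"jaw":0,"linear":[0,0,0],"twist":1}]' >/dev/null; python3 s.py .6835 -.0717 .193 134.7
python3 tilt.py
```

```text
t 17.5 pos [ 0.6841 -0.0732  0.1952] ang 115.89 -> tool cm [0.16 0.01 0.22] twist -18.81 mz 0.524 F [-3.8 -4.2  6.6]
t 17.58 pos [ 0.6841 -0.0732  0.1952] ang 114.87 -> tool cm [0.16 0.01 0.22] twist -19.83 mz 0.52 F [-3.6 -4.4  5.9]
top 1186 slope x,y rad [-0.0061 -0.0011] dz mm -2.58 se [0.0011 0.004  0.0003] std 1.85
scene 821 slope x,y rad [-0.0057  0.0002] dz mm -2.33 se [0.001  0.0013 0.0001] std 1.63
```

```bash

python3 -m pendant '[{"jaw":0,"linear":[0,0,0],"twist":1}]' >/dev/null; python3 s.py .6835 -.0717 .193 134.7
python3 -m pendant '[{"jaw":0,"linear":[0,0,0],"twist":1}]' >/dev/null; python3 s.py .6835 -.0717 .193 134.7
python3 -m pendant '[{"jaw":0,"linear":[0,0,0],"twist":1}]' >/dev/null; python3 s.py .6835 -.0717 .193 134.7
python3 tilt.py
```

```text
t 17.77 pos [ 0.684  -0.0732  0.1952] ang 113.9 -> tool cm [0.16 0.01 0.22] twist -20.8 mz 0.514 F [-4.7 -3.4  6.9]
t 17.85 pos [ 0.684  -0.0732  0.1952] ang 112.87 -> tool cm [0.16 0.01 0.22] twist -21.83 mz 0.534 F [-4.7 -4.7  7.2]
t 17.93 pos [ 0.684  -0.0733  0.1952] ang 111.87 -> tool cm [0.16 0.01 0.22] twist -22.83 mz 0.544 F [-4.3 -3.8  6.4]
top 1162 slope x,y rad [-0.0054  0.0031] dz mm -2.92 se [0.001  0.004  0.0003] std 1.81
scene 816 slope x,y rad [-0.0066  0.0005] dz mm -2.48 se [0.001  0.0012 0.0001] std 1.57
```

```bash

python3 -m pendant '[{"jaw":0.5,"linear":[0,0,0],"twist":0},{"jaw":0.5,"linear":[0,0,0],"twist":0},{"jaw":0.5,"linear":[0,0,-2],"twist":0},{"jaw":0.5,"linear":[0,0,-3.4],"twist":0},{"jaw":0.6,"linear":[0,0,0],"twist":-7},{"jaw":0.6,"linear":[0,0,0],"twist":-7},{"jaw":0.6,"linear":[0,0,0],"twist":-6},{"jaw":0.6,"linear":[0,0,0],"twist":0}]' 60 > /dev/null
python3 s.py .4843 -.0718 .193 131.8
```

```text
t 18.7 pos [ 0.6847 -0.0709  0.2474] ang 131.91 -> tool cm [ 13.32 -14.97   5.44] twist 0.11 mz -0.023 F [ 0.2  0.2 -0.2]
```

```bash

python3 -m pendant '[{"jaw":0.6,"linear":[2.66,-2.99,0],"twist":0},{"jaw":0.6,"linear":[2.66,-2.99,0],"twist":0},{"jaw":0.6,"linear":[2.66,-2.99,0],"twist":0},{"jaw":0.6,"linear":[2.66,-2.99,0],"twist":0},{"jaw":0.6,"linear":[2.66,-2.99,0],"twist":0},{"jaw":0.6,"linear":[0,0,0],"twist":0},{"jaw":0.6,"linear":[0,0,0],"twist":0},{"jaw":0.6,"linear":[0,0,0],"twist":0}]' 60 > /dev/null
python3 - <<'E'
from h import *; from rig import robot,cams
go(robot.get_obs(),.4843,-.0718,.193,131.8)
c=cams.camera("wrist");bars(c,box=(.4,.8,-.3,.3))
E
```

```text
t 19.37 pos [ 0.4855 -0.0725  0.2481] ang 131.69 -> tool cm [ 0.13 -0.04  5.51] twist -0.11 mz -0.026 F [0.3 0.4 0.7]
[483, 185, 77, 81, 2798] rect mm 583 27 51 15 ang -6.4 z med [0.1982 0.2054 0.2066]
[258, 195, 30, 86, 2381] rect mm 483 -71 49 16 ang -47.8 z med [0.204  0.2058 0.2069]
```

```bash

python3 -m pendant '[{"jaw":0.5,"linear":[0.1,-0.04,1],"twist":0},{"jaw":0.5,"linear":[0,0,2.1],"twist":0},{"jaw":0.5,"linear":[0,0,2.3],"twist":0},{"jaw":0.4,"linear":[0,0,0],"twist":0},{"jaw":0,"linear":[0,0,0],"twist":0},{"jaw":0,"linear":[0,0,0],"twist":0},{"jaw":0,"linear":[0,0,0],"twist":0},{"jaw":0,"linear":[0,0,0],"twist":0},{"jaw":0,"linear":[0,0,0],"twist":0},{"jaw":0,"linear":[0,0,0],"twist":0},{"jaw":0,"linear":[0,0,0],"twist":0},{"jaw":0,"linear":[0,0,0],"twist":0}]' 60 >/dev/null
python3 s.py .4843 -.0718 .193 131.8
for i in 1; do
python3 -m pendant '[{"jaw":0,"linear":[0,0,0],"twist":2}]' >/dev/null; python3 s.py .4843 -.0718 .193 131.8
python3 -m pendant '[{"jaw":0,"linear":[0,0,0],"twist":2}]' >/dev/null; python3 s.py .4843 -.0718 .193 131.8
python3 -m pendant '[{"jaw":0,"linear":[0,0,0],"twist":2}]' >/dev/null; python3 s.py .4843 -.0718 .193 131.8
python3 -m pendant '[{"jaw":0,"linear":[0,0,0],"twist":2}]' >/dev/null; python3 s.py .4843 -.0718 .193 131.8
python3 -m pendant '[{"jaw":0,"linear":[0,0,0],"twist":2}]' >/dev/null; python3 s.py .4843 -.0718 .193 131.8
done
```

```text
t 20.42 pos [ 0.4843 -0.0722  0.1946] ang 131.85 -> tool cm [0.03 0.03 0.16] twist 0.05 mz 0.3 F [0.5 0.4 6.2]
t 20.5 pos [ 0.4843 -0.0722  0.1946] ang 129.86 -> tool cm [0.03 0.03 0.16] twist -1.94 mz 0.449 F [-0.2  1.   6.6]
t 20.58 pos [ 0.4842 -0.0722  0.1946] ang 127.82 -> tool cm [0.03 0.03 0.16] twist -3.98 mz 0.444 F [0.7 0.1 6.2]
t 20.67 pos [ 0.4842 -0.0723  0.1946] ang 125.81 -> tool cm [0.03 0.04 0.16] twist -5.99 mz 0.468 F [-0.1  0.3  6.5]
t 20.75 pos [ 0.4841 -0.0723  0.1946] ang 123.82 -> tool cm [0.03 0.04 0.16] twist -7.98 mz 0.533 F [-0.2 -0.1  6.6]
t 20.83 pos [ 0.4841 -0.0723  0.1946] ang 121.82 -> tool cm [0.03 0.05 0.16] twist -9.98 mz 0.502 F [-0.5  0.1  6.3]
```

```bash

python3 -m pendant '[{"jaw":0,"linear":[0,0,0],"twist":2}]' >/dev/null; python3 s.py .4843 -.0718 .193 131.8
python3 -m pendant '[{"jaw":0,"linear":[0,0,0],"twist":2}]' >/dev/null; python3 s.py .4843 -.0718 .193 131.8
python3 -m pendant '[{"jaw":0,"linear":[0,0,0],"twist":2}]' >/dev/null; python3 s.py .4843 -.0718 .193 131.8
python3 -m pendant '[{"jaw":0,"linear":[0,0,0],"twist":2}]' >/dev/null; python3 s.py .4843 -.0718 .193 131.8
python3 tilt.py
```

```text
t 20.92 pos [ 0.484  -0.0724  0.1946] ang 119.83 -> tool cm [0.04 0.05 0.16] twist -11.97 mz 0.506 F [-0.1  0.5  7.1]
t 21.0 pos [ 0.484  -0.0724  0.1946] ang 117.83 -> tool cm [0.04 0.06 0.16] twist -13.97 mz 0.493 F [-0.7 -0.6  6.7]
t 21.08 pos [ 0.4839 -0.0724  0.1946] ang 115.83 -> tool cm [0.04 0.06 0.16] twist -15.97 mz 0.526 F [-0.9 -1.6  6.9]
t 21.17 pos [ 0.4839 -0.0725  0.1946] ang 113.84 -> tool cm [0.05 0.07 0.16] twist -17.96 mz 0.484 F [-0.6 -1.2  7.5]
top 2857 slope x,y rad [-0.0021  0.0001] dz mm -3.73 se [0.0007 0.0006 0.    ] std 1.85
scene 900 slope x,y rad [-0.0013  0.0005] dz mm -3.48 se [0.001  0.0011 0.0001] std 1.64
```

```bash

python3 -m pendant '[{"jaw":0,"linear":[0,0,0],"twist":2}]' >/dev/null; python3 s.py .4843 -.0718 .193 131.8
python3 -m pendant '[{"jaw":0,"linear":[0,0,0],"twist":1.5}]' >/dev/null; python3 s.py .4843 -.0718 .193 131.8
python3 -m pendant '[{"jaw":0,"linear":[0,0,0],"twist":1.5}]' >/dev/null; python3 s.py .4843 -.0718 .193 131.8
python3 tilt.py
```

```text
t 21.35 pos [ 0.4838 -0.0725  0.1946] ang 111.9 -> tool cm [0.05 0.07 0.16] twist -19.9 mz 0.491 F [-0.6 -0.4  6.7]
t 21.43 pos [ 0.4838 -0.0725  0.1946] ang 110.36 -> tool cm [0.05 0.07 0.16] twist -21.44 mz 0.533 F [ 0.6 -1.6  7.4]
t 21.52 pos [ 0.4837 -0.0725  0.1946] ang 108.87 -> tool cm [0.05 0.08 0.16] twist -22.93 mz 0.53 F [-0.5 -1.7  7.3]
top 2933 slope x,y rad [-0.0005  0.0001] dz mm -3.92 se [0.0007 0.0006 0.    ] std 1.85
scene 912 slope x,y rad [0.0003 0.0007] dz mm -3.63 se [0.001  0.001  0.0001] std 1.61
```

```bash

python3 -m pendant '[{"jaw":0.5,"linear":[0,0,0],"twist":0},{"jaw":0.5,"linear":[0,0,0],"twist":0},{"jaw":0.5,"linear":[0,0,-2],"twist":0},{"jaw":0.5,"linear":[0,0,-3.4],"twist":0},{"jaw":0.6,"linear":[0,0,0],"twist":-7},{"jaw":0.6,"linear":[0,0,0],"twist":-7},{"jaw":0.6,"linear":[0,0,0],"twist":-7},{"jaw":0.6,"linear":[0,0,0],"twist":-7},{"jaw":0.6,"linear":[0,0,0],"twist":-7},{"jaw":0.6,"linear":[0,0,0],"twist":-7},{"jaw":0.6,"linear":[0,0,0],"twist":-7},{"jaw":0.6,"linear":[0,0,0],"twist":-7}]' 60 > /dev/null
python3 -m pendant '[{"jaw":0.6,"linear":[0,0,0],"twist":-7},{"jaw":0.6,"linear":[0,0,0],"twist":-2},{"jaw":0.6,"linear":[0,0,0],"twist":0}]' >/dev/null
python3 s.py .5845 .0288 .193 173.8
```

```text
t 22.87 pos [ 0.4829 -0.0716  0.2471] ang 173.82 -> tool cm [-9.02 11.08  5.41] twist 0.02 mz -0.008 F [-0.7  0.2 -0.7]
```

```bash

python3 -m pendant '[{"jaw":0.6,"linear":[-2.26,2.77,0],"twist":0},{"jaw":0.6,"linear":[-2.26,2.77,0],"twist":0},{"jaw":0.6,"linear":[-2.26,2.77,0],"twist":0},{"jaw":0.6,"linear":[-2.26,2.77,0],"twist":0},{"jaw":0.6,"linear":[0,0,0],"twist":0},{"jaw":0.6,"linear":[0,0,0],"twist":0},{"jaw":0.6,"linear":[0,0,0],"twist":0}]' 60 > /dev/null
python3 - <<'E'
from h import *; from rig import robot,cams
go(robot.get_obs(),.5845,.0288,.193,173.8)
c=cams.camera("wrist");bars(c,box=(.4,.8,-.3,.3))
E
```

```text
t 23.45 pos [0.5841 0.0287 0.2468] ang 173.81 -> tool cm [-0.03  0.02  5.38] twist 0.01 mz -0.008 F [-0.1 -0.1 -0.9]
[4, 41, 108, 73, 3959] rect mm 483 -71 50 16 ang -70.4 z med [0.1988 0.2057 0.2069]
[260, 199, 29, 82, 2254] rect mm 581 28 46 16 ang -6.0 z med [0.2039 0.2055 0.2066]
```

```bash

python3 -m pendant '[{"jaw":0.5,"linear":[0,0,1],"twist":0},{"jaw":0.5,"linear":[0,0,2.1],"twist":0},{"jaw":0.5,"linear":[0,0,2.2],"twist":0},{"jaw":0.4,"linear":[0,0,0],"twist":0},{"jaw":0,"linear":[0,0,0],"twist":0},{"jaw":0,"linear":[0,0,0],"twist":0},{"jaw":0,"linear":[0,0,0],"twist":0},{"jaw":0,"linear":[0,0,0],"twist":0},{"jaw":0,"linear":[0,0,0],"twist":0},{"jaw":0,"linear":[0,0,0],"twist":0},{"jaw":0,"linear":[0,0,0],"twist":0},{"jaw":0,"linear":[0,0,0],"twist":0}]' 60 >/dev/null
python3 s.py .5845 .0288 .193 173.8
python3 -m pendant '[{"jaw":0,"linear":[0,0,0],"twist":3},{"jaw":0,"linear":[0,0,0],"twist":3}]' >/dev/null; python3 s.py .5845 .0288 .193 173.8
python3 -m pendant '[{"jaw":0,"linear":[0,0,0],"twist":3}]' >/dev/null; python3 s.py .5845 .0288 .193 173.8
python3 -m pendant '[{"jaw":0,"linear":[0,0,0],"twist":3}]' >/dev/null; python3 s.py .5845 .0288 .193 173.8
python3 -m pendant '[{"jaw":0,"linear":[0,0,0],"twist":2}]' >/dev/null; python3 s.py .5845 .0288 .193 173.8
python3 -m pendant '[{"jaw":0,"linear":[0,0,0],"twist":2}]' >/dev/null; python3 s.py .5845 .0288 .193 173.8
```

```text
t 24.5 pos [0.5859 0.0286 0.1958] ang 173.86 -> tool cm [0.14 0.   0.28] twist 0.06 mz 0.274 F [-0.9  0.1  5.7]
t 24.67 pos [0.5859 0.0284 0.1958] ang 167.77 -> tool cm [0.15 0.01 0.28] twist -6.03 mz 0.434 F [-1.  -0.2  5.6]
t 24.75 pos [0.5859 0.0283 0.1958] ang 164.78 -> tool cm [0.15 0.01 0.28] twist -9.02 mz 0.481 F [-1.1 -1.2  6.3]
t 24.83 pos [0.5858 0.0281 0.1958] ang 161.78 -> tool cm [0.15 0.02 0.28] twist -12.02 mz 0.445 F [-1.5 -1.4  6.8]
t 24.92 pos [0.5858 0.0281 0.1958] ang 159.79 -> tool cm [0.15 0.02 0.28] twist -14.01 mz 0.465 F [-0.1 -1.6  6.1]
t 25.0 pos [0.5858 0.028  0.1958] ang 157.83 -> tool cm [0.15 0.03 0.28] twist -15.97 mz 0.455 F [-1.4 -2.1  6.4]
```

```bash

python3 -m pendant '[{"jaw":0,"linear":[0,0,0],"twist":2}]' >/dev/null; python3 s.py .5845 .0288 .193 173.8
python3 -m pendant '[{"jaw":0,"linear":[0,0,0],"twist":2}]' >/dev/null; python3 s.py .5845 .0288 .193 173.8
python3 -m pendant '[{"jaw":0,"linear":[0,0,0],"twist":1.5}]' >/dev/null; python3 s.py .5845 .0288 .193 173.8
python3 -m pendant '[{"jaw":0,"linear":[0,0,0],"twist":1.5}]' >/dev/null; python3 s.py .5845 .0288 .193 173.8
python3 -m pendant '[{"jaw":0,"linear":[0,0,0],"twist":1.5}]' >/dev/null; python3 s.py .5845 .0288 .193 173.8
python3 tilt.py
```

```text
t 25.08 pos [0.5858 0.0279 0.1958] ang 155.83 -> tool cm [0.15 0.03 0.28] twist -17.97 mz 0.479 F [-1.  -1.   6.1]
t 25.17 pos [0.5857 0.0278 0.1958] ang 153.84 -> tool cm [0.15 0.03 0.28] twist -19.96 mz 0.447 F [-0.9 -1.5  6. ]
t 25.25 pos [0.5857 0.0278 0.1958] ang 152.35 -> tool cm [0.15 0.03 0.28] twist -21.45 mz 0.529 F [-0.8 -1.2  6.5]
t 25.33 pos [0.5857 0.0277 0.1958] ang 150.87 -> tool cm [0.16 0.04 0.28] twist -22.93 mz 0.447 F [-1.3 -1.8  5.9]
t 25.42 pos [0.5857 0.0277 0.1959] ang 149.38 -> tool cm [0.16 0.04 0.29] twist -24.42 mz 0.543 F [-1.  -1.7  6.3]
top 1655 slope x,y rad [-0.0024 -0.0027] dz mm -4.13 se [0.0009 0.0011 0.0001] std 1.84
scene 860 slope x,y rad [ 0.0004 -0.0004] dz mm -3.71 se [0.0011 0.0011 0.0001] std 1.66
```

```bash

python3 -m pendant '[{"jaw":0,"linear":[0,0,0],"twist":1.5}]' >/dev/null; python3 s.py .5845 .0288 .193 173.8
python3 -m pendant '[{"jaw":0,"linear":[0,0,0],"twist":1.5}]' >/dev/null; python3 s.py .5845 .0288 .193 173.8
python3 -m pendant '[{"jaw":0,"linear":[0,0,0],"twist":1.5}]' >/dev/null; python3 s.py .5845 .0288 .193 173.8
```

```text
t 25.6 pos [0.5856 0.0276 0.1959] ang 147.93 -> tool cm [0.16 0.04 0.29] twist -25.87 mz 0.536 F [-1.2 -1.9  6.9]
t 25.68 pos [0.5856 0.0276 0.1959] ang 146.39 -> tool cm [0.16 0.04 0.29] twist -27.41 mz 0.586 F [-0.5 -2.   8.2]
t 25.77 pos [0.5855 0.0275 0.1959] ang 144.9 -> tool cm [0.16 0.05 0.29] twist -28.9 mz 0.618 F [-1.5 -2.8  8. ]
```

```bash

python3 -m pendant '[{"jaw":0,"linear":[0,0,0],"twist":1.5}]' >/dev/null; python3 s.py .5845 .0288 .193 173.8
python3 -m pendant '[{"jaw":0,"linear":[0,0,0],"twist":1}]' >/dev/null; python3 s.py .5845 .0288 .193 173.8
```

```text
t 25.85 pos [0.5855 0.0275 0.1959] ang 143.41 -> tool cm [0.16 0.05 0.29] twist -30.39 mz 0.638 F [-1.5 -3.3  6.8]
t 25.93 pos [0.5855 0.0274 0.1959] ang 142.42 -> tool cm [0.16 0.05 0.29] twist -31.38 mz 0.647 F [-2.  -2.8  7.3]
```

```bash

python3 -m pendant '[{"jaw":0,"linear":[0,0,0],"twist":1.5}]' >/dev/null; python3 s.py .5845 .0288 .193 173.8
python3 -m pendant '[{"jaw":0,"linear":[0,0,0],"twist":1.5}]' >/dev/null; python3 s.py .5845 .0288 .193 173.8
python3 -m pendant '[{"jaw":0,"linear":[0,0,0],"twist":0}]' >/dev/null; python3 s.py .5845 .0288 .193 173.8
python3 tilt.py
```

```text
t 26.02 pos [0.5854 0.0274 0.1959] ang 140.94 -> tool cm [0.16 0.05 0.29] twist -32.86 mz 0.682 F [-1.7 -2.7  7.4]
t 26.1 pos [0.5854 0.0273 0.1959] ang 139.43 -> tool cm [0.16 0.05 0.29] twist -34.37 mz 0.754 F [-1.2 -3.9  7.1]
t 26.18 pos [0.5854 0.0273 0.196 ] ang 139.44 -> tool cm [0.17 0.05 0.3 ] twist -34.36 mz 0.566 F [-1.4 -2.8  6.8]
top 1455 slope x,y rad [-0.0021 -0.0048] dz mm -4.05 se [0.0009 0.0016 0.0001] std 1.83
scene 877 slope x,y rad [ 0.     -0.0025] dz mm -3.63 se [0.0011 0.0011 0.0001] std 1.69
```

```bash

python3 -m pendant '[{"jaw":0.5,"linear":[0,0,0],"twist":0},{"jaw":0.5,"linear":[0,0,0],"twist":0},{"jaw":0.5,"linear":[0,0,-2],"twist":0},{"jaw":0.5,"linear":[0,0,-3.3],"twist":0},{"jaw":0.6,"linear":[0,0,0],"twist":-7},{"jaw":0.6,"linear":[0,0,0],"twist":-7},{"jaw":0.6,"linear":[0,0,0],"twist":-7},{"jaw":0.6,"linear":[0,0,0],"twist":-7},{"jaw":0.6,"linear":[0,0,0],"twist":-7},{"jaw":0.6,"linear":[0,0,0],"twist":-7},{"jaw":0.6,"linear":[0,0,0],"twist":-3.6},{"jaw":0.6,"linear":[0,0,0],"twist":0}]' 60 > /dev/null
python3 s.py .5846 -.1712 .193 185
```

```text
t 27.28 pos [0.5848 0.0288 0.247 ] ang 184.96 -> tool cm [  1.75 -19.92   5.4 ] twist -0.04 mz 0.037 F [ 0.3 -0.6 -0.3]
```

```bash

python3 -m pendant '[{"jaw":0.6,"linear":[0.35,-3.98,0],"twist":0},{"jaw":0.6,"linear":[0.35,-3.98,0],"twist":0},{"jaw":0.6,"linear":[0.35,-3.98,0],"twist":0},{"jaw":0.6,"linear":[0.35,-3.98,0],"twist":0},{"jaw":0.6,"linear":[0.35,-3.98,0],"twist":0},{"jaw":0.6,"linear":[0,0,0],"twist":0},{"jaw":0.6,"linear":[0,0,0],"twist":0},{"jaw":0.6,"linear":[0,0,0],"twist":0}]' 60 > /dev/null
python3 - <<'E'
from h import *; from rig import robot,cams
go(robot.get_obs(),.5846,-.1712,.193,185)
c=cams.camera("wrist");bars(c,box=(.4,.8,-.3,.3))
E
```

```text
t 27.95 pos [ 0.5843 -0.1709  0.247 ] ang 184.79 -> tool cm [-0.03 -0.03  5.4 ] twist -0.21 mz 0.036 F [-0.9 -0.5 -0.1]
[434, 43, 111, 58, 3558] rect mm 483 -73 50 16 ang -70.5 z med [0.2022 0.2058 0.2069]
[260, 198, 29, 83, 2297] rect mm 581 -173 47 16 ang 4.8 z med [0.2038 0.2057 0.2067]
```

```bash

python3 -m pendant '[{"jaw":0.5,"linear":[0,0,1],"twist":0},{"jaw":0.5,"linear":[0,0,2.1],"twist":0},{"jaw":0.5,"linear":[0,0,2.2],"twist":0},{"jaw":0.4,"linear":[0,0,0],"twist":0},{"jaw":0,"linear":[0,0,0],"twist":0},{"jaw":0,"linear":[0,0,0],"twist":0},{"jaw":0,"linear":[0,0,0],"twist":0},{"jaw":0,"linear":[0,0,0],"twist":0},{"jaw":0,"linear":[0,0,0],"twist":0},{"jaw":0,"linear":[0,0,0],"twist":0},{"jaw":0,"linear":[0,0,0],"twist":0},{"jaw":0,"linear":[0,0,0],"twist":0}]' 60 >/dev/null
python3 s.py .5846 -.1712 .193 185
python3 -m pendant '[{"jaw":0,"linear":[0,0,0],"twist":3},{"jaw":0,"linear":[0,0,0],"twist":3}]' >/dev/null; python3 s.py .5846 -.1712 .193 185
python3 -m pendant '[{"jaw":0,"linear":[0,0,0],"twist":3}]' >/dev/null; python3 s.py .5846 -.1712 .193 185
python3 -m pendant '[{"jaw":0,"linear":[0,0,0],"twist":3}]' >/dev/null; python3 s.py .5846 -.1712 .193 185
python3 -m pendant '[{"jaw":0,"linear":[0,0,0],"twist":2}]' >/dev/null; python3 s.py .5846 -.1712 .193 185
python3 -m pendant '[{"jaw":0,"linear":[0,0,0],"twist":2}]' >/dev/null; python3 s.py .5846 -.1712 .193 185
python3 -m pendant '[{"jaw":0,"linear":[0,0,0],"twist":2}]' >/dev/null; python3 s.py .5846 -.1712 .193 185
```

```text
t 29.0 pos [ 0.5855 -0.1709  0.1958] ang 184.93 -> tool cm [ 0.1  -0.02  0.28] twist -0.07 mz 0.178 F [0.3 3.  5.8]
t 29.17 pos [ 0.5855 -0.1712  0.1958] ang 178.86 -> tool cm [ 0.09 -0.01  0.28] twist -6.14 mz 0.411 F [0.8 2.6 5.2]
t 29.25 pos [ 0.5856 -0.1714  0.1959] ang 175.86 -> tool cm [0.1  0.01 0.29] twist -9.14 mz 0.457 F [0.6 2.2 5.9]
t 29.33 pos [ 0.5855 -0.1715  0.1959] ang 172.86 -> tool cm [0.1  0.01 0.29] twist -12.14 mz 0.441 F [0.1 1.3 5.8]
t 29.42 pos [ 0.5855 -0.1716  0.1959] ang 170.88 -> tool cm [0.1  0.02 0.29] twist -14.12 mz 0.447 F [0.2 1.4 5.3]
t 29.5 pos [ 0.5855 -0.1716  0.1959] ang 168.92 -> tool cm [0.1  0.03 0.29] twist -16.08 mz 0.451 F [0.6 1.4 4.9]
t 29.58 pos [ 0.5855 -0.1717  0.1959] ang 166.92 -> tool cm [0.1  0.03 0.29] twist -18.08 mz 0.485 F [-0.4  0.5  5.9]
```

```bash

python3 -m pendant '[{"jaw":0,"linear":[0,0,0],"twist":2}]' >/dev/null; python3 s.py .5846 -.1712 .193 185
python3 -m pendant '[{"jaw":0,"linear":[0,0,0],"twist":2}]' >/dev/null; python3 s.py .5846 -.1712 .193 185
python3 -m pendant '[{"jaw":0,"linear":[0,0,0],"twist":1.5}]' >/dev/null; python3 s.py .5846 -.1712 .193 185
python3 -m pendant '[{"jaw":0,"linear":[0,0,0],"twist":1.5}]' >/dev/null; python3 s.py .5846 -.1712 .193 185
python3 -m pendant '[{"jaw":0,"linear":[0,0,0],"twist":1.5}]' >/dev/null; python3 s.py .5846 -.1712 .193 185
```

```text
t 29.67 pos [ 0.5855 -0.1718  0.1959] ang 164.93 -> tool cm [0.1  0.04 0.29] twist -20.07 mz 0.431 F [0.6 0.2 5.5]
t 29.75 pos [ 0.5855 -0.1719  0.1959] ang 162.93 -> tool cm [0.1  0.04 0.29] twist -22.07 mz 0.492 F [0.1 1.3 5.3]
t 29.83 pos [ 0.5855 -0.172   0.1959] ang 161.44 -> tool cm [0.11 0.05 0.29] twist -23.56 mz 0.523 F [-0.6 -0.2  5.9]
t 29.92 pos [ 0.5854 -0.172   0.1959] ang 159.97 -> tool cm [0.11 0.05 0.29] twist -25.03 mz 0.557 F [-0.5 -0.4  5.1]
t 30.0 pos [ 0.5854 -0.1721  0.1959] ang 158.48 -> tool cm [0.11 0.06 0.29] twist -26.52 mz 0.539 F [0.5 0.2 5.5]
```

```bash

python3 -m pendant '[{"jaw":0,"linear":[0,0,0],"twist":1.5}]' >/dev/null; python3 s.py .5846 -.1712 .193 185
python3 -m pendant '[{"jaw":0,"linear":[0,0,0],"twist":1.5}]' >/dev/null; python3 s.py .5846 -.1712 .193 185
python3 -m pendant '[{"jaw":0,"linear":[0,0,0],"twist":1}]' >/dev/null; python3 s.py .5846 -.1712 .193 185
python3 -m pendant '[{"jaw":0,"linear":[0,0,0],"twist":1}]' >/dev/null; python3 s.py .5846 -.1712 .193 185
```

```text
t 30.08 pos [ 0.5854 -0.1722  0.1959] ang 156.98 -> tool cm [0.11 0.06 0.29] twist -28.02 mz 0.662 F [-1.3 -0.4  6.9]
t 30.17 pos [ 0.5854 -0.1722  0.1959] ang 155.49 -> tool cm [0.11 0.06 0.29] twist -29.51 mz 0.651 F [-1.1 -0.9  6.5]
t 30.25 pos [ 0.5853 -0.1723  0.196 ] ang 154.5 -> tool cm [0.11 0.07 0.3 ] twist -30.5 mz 0.64 F [-0.9 -0.3  6.4]
t 30.33 pos [ 0.5853 -0.1723  0.196 ] ang 153.52 -> tool cm [0.11 0.07 0.3 ] twist -31.48 mz 0.654 F [-1.3 -1.2  5.3]
```

```bash

python3 -m pendant '[{"jaw":0,"linear":[0,0,0],"twist":1.2}]' >/dev/null; python3 s.py .5846 -.1712 .193 185
python3 -m pendant '[{"jaw":0,"linear":[0,0,0],"twist":1.2}]' >/dev/null; python3 s.py .5846 -.1712 .193 185
```

```text
t 30.42 pos [ 0.5853 -0.1724  0.196 ] ang 152.32 -> tool cm [0.12 0.07 0.3 ] twist -32.68 mz 0.657 F [-1.4 -0.2  6.3]
t 30.5 pos [ 0.5853 -0.1724  0.196 ] ang 151.12 -> tool cm [0.12 0.08 0.3 ] twist -33.88 mz 0.704 F [-1.2 -0.6  5.2]
```

```bash

python3 -m pendant '[{"jaw":0,"linear":[0,0,0],"twist":1}]' >/dev/null; python3 s.py .5846 -.1712 .193 185
python3 -m pendant '[{"jaw":0.5,"linear":[0,0,0],"twist":0},{"jaw":0.5,"linear":[0,0,0],"twist":0},{"jaw":0.5,"linear":[0,0,-2],"twist":0},{"jaw":0.5,"linear":[0,0,-3.2],"twist":0},{"jaw":0.6,"linear":[0,0,0],"twist":7},{"jaw":0.6,"linear":[0,0,0],"twist":7},{"jaw":0.6,"linear":[0,0,0],"twist":7},{"jaw":0.6,"linear":[0,0,0],"twist":7},{"jaw":0.6,"linear":[0,0,0],"twist":7},{"jaw":0.6,"linear":[0,0,0],"twist":3},{"jaw":0.6,"linear":[0,0,0],"twist":0}]' 60 > /dev/null
python3 s.py .684 -.0725 .193 112
```

```text
t 30.58 pos [ 0.5853 -0.1725  0.196 ] ang 150.13 -> tool cm [0.12 0.08 0.3 ] twist -34.87 mz 0.744 F [-1.8 -1.   6.6]
t 31.5 pos [ 0.5844 -0.1712  0.246 ] ang 111.96 -> tool cm [ 5.43 12.93  5.3 ] twist -0.04 mz 0.021 F [-0.4 -0.1 -0.5]
```

```bash

python3 -m pendant '[{"jaw":0.6,"linear":[1.36,3.23,0],"twist":0},{"jaw":0.6,"linear":[1.36,3.23,0],"twist":0},{"jaw":0.6,"linear":[1.36,3.23,0],"twist":0},{"jaw":0.6,"linear":[1.36,3.23,0],"twist":0},{"jaw":0.6,"linear":[0,0,0],"twist":0},{"jaw":0.6,"linear":[0,0,0],"twist":0},{"jaw":0.6,"linear":[0,0,0],"twist":0}]' 60 > /dev/null
python3 - <<'E'
from h import *; from rig import robot,cams
go(robot.get_obs(),.684,-.072,.193,112)
c=cams.camera("wrist");bars(c,box=(.4,.8,-.3,.3))
E
```

```text
t 32.08 pos [ 0.6835 -0.0724  0.2458] ang 112.1 -> tool cm [0.02 0.06 5.28] twist 0.1 mz -0.02 F [-0.2 -1.1 -1.1]
[148, 0, 54, 44, 1461] rect mm 596 18 21 16 ang -40.1 z med [0.199  0.2054 0.2067]
[260, 199, 29, 82, 2231] rect mm 682 -71 46 16 ang -67.9 z med [0.2038 0.2055 0.2066]
```

```bash

python3 -m pendant '[{"jaw":0.5,"linear":[0,0,1],"twist":0},{"jaw":0.5,"linear":[0,0,2.1],"twist":0},{"jaw":0.5,"linear":[0,0,2.1],"twist":0},{"jaw":0.4,"linear":[0,0,0],"twist":0},{"jaw":0,"linear":[0,0,0],"twist":0},{"jaw":0,"linear":[0,0,0],"twist":0},{"jaw":0,"linear":[0,0,0],"twist":0},{"jaw":0,"linear":[0,0,0],"twist":0},{"jaw":0,"linear":[0,0,0],"twist":0},{"jaw":0,"linear":[0,0,0],"twist":0},{"jaw":0,"linear":[0,0,0],"twist":0},{"jaw":0,"linear":[0,0,0],"twist":0}]' 60 >/dev/null
python3 s.py .684 -.072 .193 112
python3 -m pendant '[{"jaw":0,"linear":[0,0,0],"twist":1.5}]' >/dev/null; python3 s.py .684 -.072 .193 112
python3 -m pendant '[{"jaw":0,"linear":[0,0,0],"twist":1.5}]' >/dev/null; python3 s.py .684 -.072 .193 112
python3 -m pendant '[{"jaw":0,"linear":[0,0,0],"twist":1.5}]' >/dev/null; python3 s.py .684 -.072 .193 112
```

```text
t 33.13 pos [ 0.6839 -0.0732  0.1961] ang 112.09 -> tool cm [0.1  0.05 0.31] twist 0.09 mz 0.307 F [-3.4 -2.7  4.8]
t 33.22 pos [ 0.6838 -0.0732  0.1961] ang 110.6 -> tool cm [0.1  0.06 0.31] twist -1.4 mz 0.531 F [-4.3 -2.1  5.5]
t 33.3 pos [ 0.6838 -0.0732  0.1961] ang 109.06 -> tool cm [0.11 0.06 0.31] twist -2.94 mz 0.485 F [-3.7 -2.4  6.2]
t 33.38 pos [ 0.6838 -0.0732  0.1961] ang 107.57 -> tool cm [0.11 0.06 0.31] twist -4.43 mz 0.59 F [-4.4 -3.   6.7]
```

```bash

python3 -m pendant '[{"jaw":0,"linear":[0,0,0],"twist":1.5}]' >/dev/null; python3 s.py .684 -.072 .193 112
python3 -m pendant '[{"jaw":0,"linear":[0,0,0],"twist":1.2}]' >/dev/null; python3 s.py .684 -.072 .193 112
python3 -m pendant '[{"jaw":0,"linear":[0,0,0],"twist":1.2}]' >/dev/null; python3 s.py .684 -.072 .193 112
python3 -m pendant '[{"jaw":0,"linear":[0,0,0],"twist":1}]' >/dev/null; python3 s.py .684 -.072 .193 112
```

```text
t 33.47 pos [ 0.6837 -0.0732  0.1961] ang 106.07 -> tool cm [0.11 0.06 0.31] twist -5.93 mz 0.59 F [-4.7 -2.5  6.4]
t 33.55 pos [ 0.6837 -0.0732  0.1962] ang 104.89 -> tool cm [0.11 0.06 0.32] twist -7.11 mz 0.648 F [-4.4 -2.2  6.8]
t 33.63 pos [ 0.6837 -0.0733  0.1962] ang 103.7 -> tool cm [0.12 0.06 0.32] twist -8.3 mz 0.675 F [-5.2 -2.6  7. ]
t 33.72 pos [ 0.6836 -0.0733  0.1962] ang 102.7 -> tool cm [0.12 0.06 0.32] twist -9.3 mz 0.652 F [-4.9 -2.8  7.4]
```

```bash

python3 -m pendant '[{"jaw":0,"linear":[0,0,0],"twist":1}]' >/dev/null; python3 s.py .684 -.072 .193 112
python3 -m pendant '[{"jaw":0,"linear":[0,0,0],"twist":1}]' >/dev/null; python3 s.py .684 -.072 .193 112
```

```text
t 33.8 pos [ 0.6836 -0.0732  0.1962] ang 101.72 -> tool cm [0.11 0.06 0.32] twist -10.28 mz 0.665 F [-4.5 -3.2  6. ]
t 33.88 pos [ 0.6836 -0.0732  0.1962] ang 100.73 -> tool cm [0.11 0.07 0.32] twist -11.27 mz 0.705 F [-5.  -3.   6.2]
```

```bash

python3 -m pendant '[{"jaw":0,"linear":[0,0,0],"twist":1}]' >/dev/null; python3 s.py .684 -.072 .193 112
python3 -m pendant '[{"jaw":0.5,"linear":[0,0,0],"twist":0},{"jaw":0.5,"linear":[0,0,0],"twist":0},{"jaw":0.5,"linear":[0,0,-2],"twist":0},{"jaw":0.5,"linear":[0,0,-3.2],"twist":0},{"jaw":0.6,"linear":[0,0,0],"twist":-5},{"jaw":0.6,"linear":[0,0,0],"twist":-4.4},{"jaw":0.6,"linear":[0,0,0],"twist":0}]' 60 > /dev/null
python3 s.py .484 -.0722 .193 109
```

```text
t 33.97 pos [ 0.6835 -0.0732  0.1962] ang 99.73 -> tool cm [0.11 0.07 0.32] twist -12.27 mz 0.695 F [-4.4 -2.   6.6]
t 34.55 pos [ 0.6849 -0.0718  0.2472] ang 109.1 -> tool cm [  6.53 -19.     5.42] twist 0.1 mz -0.035 F [ 0.5  0.1 -0.6]
```

```bash

python3 -m pendant '[{"jaw":0.6,"linear":[1.3,-3.8,0],"twist":0},{"jaw":0.6,"linear":[1.3,-3.8,0],"twist":0},{"jaw":0.6,"linear":[1.3,-3.8,0],"twist":0},{"jaw":0.6,"linear":[1.3,-3.8,0],"twist":0},{"jaw":0.6,"linear":[1.3,-3.8,0],"twist":0},{"jaw":0.6,"linear":[0,0,0],"twist":0},{"jaw":0.6,"linear":[0,0,0],"twist":0},{"jaw":0.6,"linear":[0,0,0],"twist":0}]' 60 > /dev/null
python3 - <<'E'
from h import *; from rig import robot,cams
go(robot.get_obs(),.484,-.0722,.193,109)
c=cams.camera("wrist");bars(c,box=(.4,.8,-.3,.3))
E
```

```text
t 35.22 pos [ 0.4845 -0.073   0.2469] ang 108.92 -> tool cm [ 0.09 -0.02  5.39] twist -0.08 mz -0.05 F [0.5 0.7 0.2]
[479, 81, 71, 96, 3723] rect mm 583 27 50 16 ang -40.2 z med [0.198  0.2053 0.2066]
[258, 196, 30, 85, 2371] rect mm 483 -71 48 16 ang -70.8 z med [0.2039 0.2058 0.2069]
```

```bash

python3 -m pendant '[{"jaw":0.5,"linear":[0,0,1],"twist":0},{"jaw":0.5,"linear":[0,0,2.1],"twist":0},{"jaw":0.5,"linear":[0,0,2.2],"twist":0},{"jaw":0.4,"linear":[0,0,0],"twist":0},{"jaw":0,"linear":[0,0,0],"twist":0},{"jaw":0,"linear":[0,0,0],"twist":0},{"jaw":0,"linear":[0,0,0],"twist":0},{"jaw":0,"linear":[0,0,0],"twist":0},{"jaw":0,"linear":[0,0,0],"twist":0},{"jaw":0,"linear":[0,0,0],"twist":0},{"jaw":0,"linear":[0,0,0],"twist":0},{"jaw":0,"linear":[0,0,0],"twist":0}]' 60 >/dev/null
python3 s.py .484 -.0722 .193 109
python3 -m pendant '[{"jaw":0,"linear":[0,0,0],"twist":1.5}]' >/dev/null; python3 s.py .484 -.0722 .193 109
python3 -m pendant '[{"jaw":0,"linear":[0,0,0],"twist":1.5}]' >/dev/null; python3 s.py .484 -.0722 .193 109
python3 -m pendant '[{"jaw":0,"linear":[0,0,0],"twist":1.5}]' >/dev/null; python3 s.py .484 -.0722 .193 109
python3 -m pendant '[{"jaw":0,"linear":[0,0,0],"twist":1.5}]' >/dev/null; python3 s.py .484 -.0722 .193 109
```

```text
t 36.27 pos [ 0.484  -0.0732  0.1946] ang 109.07 -> tool cm [0.09 0.04 0.16] twist 0.07 mz 0.291 F [-1.2 -0.8  6.1]
t 36.35 pos [ 0.4839 -0.0732  0.1946] ang 107.59 -> tool cm [0.1  0.04 0.16] twist -1.41 mz 0.507 F [-0.3 -1.2  6. ]
t 36.43 pos [ 0.4838 -0.0732  0.1946] ang 106.07 -> tool cm [0.1  0.04 0.16] twist -2.93 mz 0.524 F [-1.2 -0.3  6.6]
t 36.52 pos [ 0.4838 -0.0733  0.1946] ang 104.57 -> tool cm [0.1  0.05 0.16] twist -4.43 mz 0.507 F [-1.  -1.9  7.8]
t 36.6 pos [ 0.4837 -0.0733  0.1946] ang 103.08 -> tool cm [0.1  0.05 0.16] twist -5.92 mz 0.598 F [-0.2 -0.3  6.9]
```

```bash

python3 -m pendant '[{"jaw":0,"linear":[0,0,0],"twist":1.2}]' >/dev/null; python3 s.py .484 -.0722 .193 109
python3 -m pendant '[{"jaw":0,"linear":[0,0,0],"twist":1.2}]' >/dev/null; python3 s.py .484 -.0722 .193 109
python3 -m pendant '[{"jaw":0,"linear":[0,0,0],"twist":1.2}]' >/dev/null; python3 s.py .484 -.0722 .193 109
```

```text
t 36.68 pos [ 0.4837 -0.0733  0.1946] ang 101.89 -> tool cm [0.1  0.05 0.16] twist -7.11 mz 0.621 F [-2.1 -0.8  8. ]
t 36.77 pos [ 0.4836 -0.0733  0.1946] ang 100.71 -> tool cm [0.1  0.06 0.16] twist -8.29 mz 0.549 F [-1.3 -0.8  6.3]
t 36.85 pos [ 0.4836 -0.0733  0.1947] ang 99.52 -> tool cm [0.1  0.06 0.17] twist -9.48 mz 0.662 F [-2.4 -1.5  6.4]
```

```bash

python3 -m pendant '[{"jaw":0,"linear":[0,0,0],"twist":1.2}]' >/dev/null; python3 s.py .484 -.0722 .193 109
python3 -m pendant '[{"jaw":0,"linear":[0,0,0],"twist":1.2}]' >/dev/null; python3 s.py .484 -.0722 .193 109
python3 -m pendant '[{"jaw":0,"linear":[0,0,0],"twist":1}]' >/dev/null; python3 s.py .484 -.0722 .193 109
```

```text
t 36.93 pos [ 0.4835 -0.0733  0.1947] ang 98.32 -> tool cm [0.11 0.06 0.17] twist -10.68 mz 0.608 F [-1.3 -0.7  8.2]
t 37.02 pos [ 0.4835 -0.0733  0.1947] ang 97.13 -> tool cm [0.11 0.07 0.17] twist -11.87 mz 0.683 F [-1.8 -0.3  7.2]
t 37.1 pos [ 0.4834 -0.0733  0.1947] ang 96.14 -> tool cm [0.11 0.07 0.17] twist -12.86 mz 0.742 F [-2.2 -1.1  8.5]
```

```bash

python3 -m pendant '[{"jaw":0,"linear":[0,0,0],"twist":0.8}]' >/dev/null; python3 s.py .484 -.0722 .193 109
python3 -m pendant '[{"jaw":0.5,"linear":[0,0,0],"twist":0},{"jaw":0.5,"linear":[0,0,0],"twist":0},{"jaw":0.5,"linear":[0,0,-2],"twist":0},{"jaw":0.5,"linear":[0,0,-3.3],"twist":0},{"jaw":0.6,"linear":[0,0,0],"twist":-7},{"jaw":0.6,"linear":[0,0,0],"twist":-7},{"jaw":0.6,"linear":[0,0,0],"twist":-7},{"jaw":0.6,"linear":[0,0,0],"twist":-7},{"jaw":0.6,"linear":[0,0,0],"twist":-7},{"jaw":0.6,"linear":[0,0,0],"twist":-7},{"jaw":0.6,"linear":[0,0,0],"twist":-2.5},{"jaw":0.6,"linear":[0,0,0],"twist":0}]' 60 > /dev/null
python3 s.py .585 .028 .193 139.5; python3 tilt.py
```

```text
t 37.18 pos [ 0.4834 -0.0733  0.1947] ang 95.36 -> tool cm [0.11 0.07 0.17] twist -13.64 mz 0.706 F [-2.5 -1.2  7.8]
t 38.18 pos [ 0.4832 -0.0725  0.2462] ang 139.72 -> tool cm [-1.27 14.25  5.32] twist 0.22 mz -0.036 F [ 0.5  0.5 -0.5]
top 2522 slope x,y rad [-0.0003 -0.0002] dz mm -4.58 se [0.0009 0.0006 0.    ] std 1.88
scene 845 slope x,y rad [0.0005 0.0011] dz mm -4.25 se [0.0011 0.0011 0.0001] std 1.66
```

```bash

python3 -m pendant '[{"jaw":0.6,"linear":[-0.32,3.56,0],"twist":0.2},{"jaw":0.6,"linear":[-0.32,3.56,0],"twist":0},{"jaw":0.6,"linear":[-0.32,3.56,0],"twist":0},{"jaw":0.6,"linear":[-0.32,3.56,0],"twist":0},{"jaw":0.6,"linear":[0,0,0],"twist":0},{"jaw":0.6,"linear":[0,0,0],"twist":0},{"jaw":0.6,"linear":[0,0,0],"twist":0}]' 60 > /dev/null
python3 - <<'E'
from h import *; from rig import robot,cams
go(robot.get_obs(),.585,.028,.193,139.5)
c=cams.camera("wrist");bars(c,box=(.4,.8,-.3,.3))
E
```

```text
t 38.87 pos [0.5847 0.0274 0.2459] ang 139.52 -> tool cm [0.01 0.07 5.29] twist 0.02 mz 0.031 F [-0.1 -0.2  0.3]
[0, 181, 65, 82, 2704] rect mm 484 -71 51 16 ang -83.6 z med [0.1984 0.2056 0.2068]
[260, 198, 30, 83, 2308] rect mm 582 29 47 16 ang -39.8 z med [0.2037 0.2055 0.2066]
```

```bash

python3 -m pendant '[{"jaw":0.5,"linear":[0,0,1],"twist":0},{"jaw":0.5,"linear":[0,0,2.1],"twist":0},{"jaw":0.5,"linear":[0,0,2.1],"twist":0},{"jaw":0.4,"linear":[0,0,0],"twist":0},{"jaw":0,"linear":[0,0,0],"twist":0},{"jaw":0,"linear":[0,0,0],"twist":0},{"jaw":0,"linear":[0,0,0],"twist":0},{"jaw":0,"linear":[0,0,0],"twist":0},{"jaw":0,"linear":[0,0,0],"twist":0},{"jaw":0,"linear":[0,0,0],"twist":0},{"jaw":0,"linear":[0,0,0],"twist":0},{"jaw":0,"linear":[0,0,0],"twist":0}]' 60 >/dev/null
python3 s.py .585 .028 .193 139.5
python3 -m pendant '[{"jaw":0,"linear":[0,0,0],"twist":0.8}]' >/dev/null; python3 s.py .585 .028 .193 139.5
python3 -m pendant '[{"jaw":0,"linear":[0,0,0],"twist":0.8}]' >/dev/null; python3 s.py .585 .028 .193 139.5
```

```text
t 39.92 pos [0.586  0.0268 0.1958] ang 139.59 -> tool cm [0.15 0.03 0.28] twist 0.09 mz 0.426 F [-1.1 -2.   5.7]
t 40.0 pos [0.586  0.0268 0.1958] ang 138.83 -> tool cm [0.15 0.03 0.28] twist -0.67 mz 0.741 F [-0.9 -1.4  6.5]
t 40.08 pos [0.5859 0.0268 0.1958] ang 138.03 -> tool cm [0.15 0.03 0.28] twist -1.47 mz 0.698 F [-1.6 -2.   7.3]
```

```bash

python3 -m pendant '[{"jaw":0.5,"linear":[0,0,0],"twist":0},{"jaw":0.5,"linear":[0,0,0],"twist":0},{"jaw":0.5,"linear":[0,0,-2],"twist":0},{"jaw":0.5,"linear":[0,0,-4],"twist":0},{"jaw":0.6,"linear":[0,0,-4],"twist":0},{"jaw":0.6,"linear":[0,0,-2],"twist":0},{"jaw":0.6,"linear":[0,0,0],"twist":0},{"jaw":0.6,"linear":[0,0,0],"twist":0}]' 60
python3 tilt.py; python3 - <<'E'
from rig import cams; import cv2,numpy as np
c=cams.camera("scene")["color"]; a=np.load("scene0.npz")["color"]
for n,(y,x) in dict(jar=(slice(235,272),slice(315,340)),lid=(slice(195,214),slice(168,198))).items(): print(n,cv2.absdiff(c,a)[y,x].mean())
cv2.imwrite("pics/end.png",c)
E
```

```text
time: 40.75
position: [0.5859, 0.0276, 0.3155]
tool_rot: [0.359, 0.933, 0.001, 0.001]
ft_force: [0.3, -0.1, -0.9]
grip_width: 0.0515
grip_force: 0.0
top 93 slope x,y rad [0.0103 0.0027] dz mm -4.11 se [0.0124 0.0043 0.0007] std 1.71
scene 845 slope x,y rad [0.0007 0.0011] dz mm -4.28 se [0.0012 0.0011 0.0001] std 1.73
jar 4.722162162162162
lid 6.612280701754386
```

View pics/end.png

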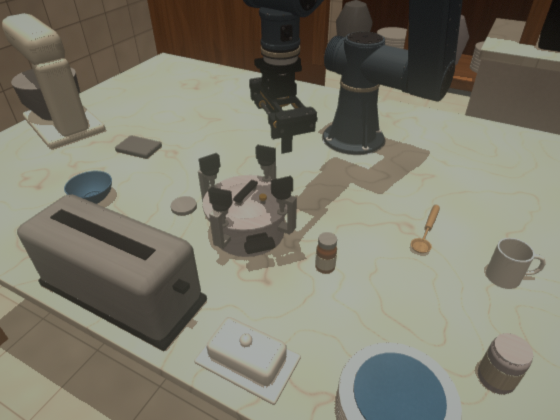

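The gripper is clear above the pot. The jar at (327,253) and the loose lid at (183,205) haven't moved, and the pot lid is level. I'm handing in.

```bash
python3 -c "from rig import robot; print(robot.hand_in())"
```

```text
the job is handed in; nothing more can be done
None
```

The pot is closed and handed in at about 41 s: after the crosswise first round (about 0.3 rad each), all four knobs were turned by feel to roughly 31–36 N, the +x and -x ones in two visits; the lid is down and level, the jar and jar lid are unmoved, and the gripper is clear.

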